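# Clear a swollen pack from the battery lane and load the charger

## Task

A swollen battery pack is caught under the yellow bar of the roller lane: work it back and lift it out, and lay it in the red quarantine box, so that the good packs behind it roll down to the stop. With the charger switched off at its red isolator (a quarter turn anticlockwise), load every good pack, also one lying on the table, one to a shoe, label up and contact end first, sliding each fully home under the lips until its red catch springs up behind it. When all are in, turn the isolator fully back on, and leave the scanner where it lies.

Things in the scene. Friction and masses are not known exactly. Their poses are not given: they have to be found in the camera images.
- lane: Fixed gravity roller lane, 480 x 65 mm. Origin on the table under the end stop's face; x uphill, y across, z up. Roller tops 58 mm up at the stop, rising 9 degrees (0.157 rad). Guides 49 apart, 4 thick, 8 above the rollers; stop 26 wide, 14 high. Yellow bar 12 x 12 across the lane, 96 to 108 from the stop, 26.5 above the rollers, posts 67 over both. Packs roll down end to end by themselves.
- swollen_pack: Bad pack, black, 44 wide, 86 long, sides 21 high as the good ones; a plain black bulge covers its lid and rises to 32 mm, so it cannot pass the bar (good packs can). Origin at the centre of its underside, y along its length (downhill at the start), z out of its top. Its downhill end is caught about 5 to 12 mm beneath the bar: draw it some 20 mm back uphill before it can rise. 0.2 kg.
- quarantine_box: Loose red open steel box, 150 (x) x 170 (y) x 75 mm high, wall 4, 1.6 kg. Origin at the centre of its underside, z up.
- charger: Fixed charger. Origin on the table, below the shoes' front part; x is the direction in which packs are pushed home (away from the robot), y to the left. Base 28 mm high; four shoes in a row 84 mm apart; behind them a tower 106 mm high whose front face, the stop of a pack that is home, is 75 mm ahead of the origin.
- isolator_grip (a point): Centre of the isolator's red grip bar (46 x 14 mm, 32 high, this point 1 mm above mid-height, 143 mm over the table), on its vertical turning axis; its x axis lies along the bar and turns with it. On the left part of the tower's top (106 mm up; the yellow dial below the bar is 14 mm high).
- isolator (a joint): Red rotary isolator, rad. 0 = off (bar along the charger's x), 1.571 = on (bar across it: a quarter turn clockwise from off, seen from above). End stops at both. Stays where it is left; starts near on (1.35 to 1.57). Friction about 0.04 N m.
- scanner: Loose black hand scanner, 60 x 181 x 34 mm; not part of the job. Origin at the centre of its underside.
- pack1: Good battery pack, flat-lidded, black with yellow label, 44 (x) x 86 (y) x 21 mm, about 0.19 kg; may be absent. Origin at the centre of its underside, z out of its label side, y along its length away from the contact end (four gold strips). Starts in the lane behind the swollen pack, label up, contact end uphill.
- pack1_contacts (a point): Middle of pack1's contact end face, 43 mm from the pack's centre.
- pack2: Good battery pack, flat-lidded, black with yellow label, 44 (x) x 86 (y) x 21 mm, about 0.19 kg; may be absent. Origin at the centre of its underside, z out of its label side, y along its length away from the contact end (four gold strips). Starts in the lane behind the swollen pack, label up, contact end uphill.
- pack2_contacts (a point): Middle of pack2's contact end face, 43 mm from the pack's centre.
- pack3: Good battery pack, flat-lidded, black with yellow label, 44 (x) x 86 (y) x 21 mm, about 0.19 kg; may be absent. Origin at the centre of its underside, z out of its label side, y along its length away from the contact end (four gold strips). Starts in the lane behind the swollen pack, label up, contact end uphill.
- pack3_contacts (a point): Middle of pack3's contact end face, 43 mm from the pack's centre.
- pack4: Good battery pack, flat-lidded, black with yellow label, 44 (x) x 86 (y) x 21 mm, about 0.19 kg; may be absent. Origin at the centre of its underside, z out of its label side, y along its length away from the contact end (four gold strips). Lies on the table, label up, contact end away from the robot.
- pack4_contacts (a point): Middle of pack4's contact end face, 43 mm from the pack's centre.
- bay0 (a point): Charging shoe (leftmost): point under the centre of a pack pushed fully home, on the shoe's flat top 50 mm over the table. x = direction of insertion. Shoe top 34 wide, from -80 to 45 mm (tower). From x = 5 to 45 side walls 48 apart (flared from -7), with steel lips 26.5 mm above the shoe that leave 34 mm between them: the pack must enter under the lips, along x.
- catch0 (a joint): Red spring catch of bay0, m pressed down: 0 = risen 5.5 mm above the shoe, over 0.0055 = flush. Wedge 16 wide from x = -61 (ramp) to -45 mm (upright back face) of bay0. Force 0.4 to 0.9 N: a pack's weight presses it down; it springs up behind the rear face of a pack that is fully home.
- bay1 (a point): Charging shoe: point under the centre of a pack pushed fully home, on the shoe's flat top 50 mm over the table. x = direction of insertion. Shoe top 34 wide, from -80 to 45 mm (tower). From x = 5 to 45 side walls 48 apart (flared from -7), with steel lips 26.5 mm above the shoe that leave 34 mm between them: the pack must enter under the lips, along x.
- catch1 (a joint): Red spring catch of bay1, m pressed down: 0 = risen 5.5 mm above the shoe, over 0.0055 = flush. Wedge 16 wide from x = -61 (ramp) to -45 mm (upright back face) of bay1. Force 0.4 to 0.9 N: a pack's weight presses it down; it springs up behind the rear face of a pack that is fully home.
- bay2 (a point): Charging shoe: point under the centre of a pack pushed fully home, on the shoe's flat top 50 mm over the table. x = direction of insertion. Shoe top 34 wide, from -80 to 45 mm (tower). From x = 5 to 45 side walls 48 apart (flared from -7), with steel lips 26.5 mm above the shoe that leave 34 mm between them: the pack must enter under the lips, along x.
- catch2 (a joint): Red spring catch of bay2, m pressed down: 0 = risen 5.5 mm above the shoe, over 0.0055 = flush. Wedge 16 wide from x = -61 (ramp) to -45 mm (upright back face) of bay2. Force 0.4 to 0.9 N: a pack's weight presses it down; it springs up behind the rear face of a pack that is fully home.
- bay3 (a point): Charging shoe (rightmost): point under the centre of a pack pushed fully home, on the shoe's flat top 50 mm over the table. x = direction of insertion. Shoe top 34 wide, from -80 to 45 mm (tower). From x = 5 to 45 side walls 48 apart (flared from -7), with steel lips 26.5 mm above the shoe that leave 34 mm between them: the pack must enter under the lips, along x.
- catch3 (a joint): Red spring catch of bay3, m pressed down: 0 = risen 5.5 mm above the shoe, over 0.0055 = flush. Wedge 16 wide from x = -61 (ramp) to -45 mm (upright back face) of bay3. Force 0.4 to 0.9 N: a pack's weight presses it down; it springs up behind the rear face of a pack that is fully home.
Things that resemble listed ones, but are neither listed nor needed, are in the scene too. Leave any pink look-alike of the pack4 alone.

How it is judged:
On the way, in this order (a step that is already met when the one before it is completed fails the run):
1. the swollen pack lies at rest in the quarantine box and the isolator is off, in either order (x of swollen_pack in the frame of quarantine_box between -0.07 and 0.07 m and y of swollen_pack in the frame of quarantine_box between -0.08 and 0.08 m and z of swollen_pack in the frame of quarantine_box between -0.005 and 0.05 m and linear speed of swollen_pack below 0.03 m/s and value of joint isolator below 0.3 rad), for 0.2 s.
2. every good pack is home in a shoe of the charger, label up and contact end first, with the shoe's catch risen behind it, and the isolator still off (((x of pack1 in the frame of bay0 between -0.006 and 0.006 m and y of pack1 in the frame of bay0 between -0.004 and 0.004 m and z of pack1 in the frame of bay0 between -0.004 and 0.004 m and x of pack1_contacts in the frame of bay0 above 0.03 m and value of joint catch0 below 0.003 m) or (x of pack1 in the frame of bay1 between -0.006 and 0.006 m and y of pack1 in the frame of bay1 between -0.004 and 0.004 m and z of pack1 in the frame of bay1 between -0.004 and 0.004 m and x of pack1_contacts in the frame of bay1 above 0.03 m and value of joint catch1 below 0.003 m) or (x of pack1 in the frame of bay2 between -0.006 and 0.006 m and y of pack1 in the frame of bay2 between -0.004 and 0.004 m and z of pack1 in the frame of bay2 between -0.004 and 0.004 m and x of pack1_contacts in the frame of bay2 above 0.03 m and value of joint catch2 below 0.003 m) or (x of pack1 in the frame of bay3 between -0.006 and 0.006 m and y of pack1 in the frame of bay3 between -0.004 and 0.004 m and z of pack1 in the frame of bay3 between -0.004 and 0.004 m and x of pack1_contacts in the frame of bay3 above 0.03 m and value of joint catch3 below 0.003 m)) and ((x of pack2 in the frame of bay0 between -0.006 and 0.006 m and y of pack2 in the frame of bay0 between -0.004 and 0.004 m and z of pack2 in the frame of bay0 between -0.004 and 0.004 m and x of pack2_contacts in the frame of bay0 above 0.03 m and value of joint catch0 below 0.003 m) or (x of pack2 in the frame of bay1 between -0.006 and 0.006 m and y of pack2 in the frame of bay1 between -0.004 and 0.004 m and z of pack2 in the frame of bay1 between -0.004 and 0.004 m and x of pack2_contacts in the frame of bay1 above 0.03 m and value of joint catch1 below 0.003 m) or (x of pack2 in the frame of bay2 between -0.006 and 0.006 m and y of pack2 in the frame of bay2 between -0.004 and 0.004 m and z of pack2 in the frame of bay2 between -0.004 and 0.004 m and x of pack2_contacts in the frame of bay2 above 0.03 m and value of joint catch2 below 0.003 m) or (x of pack2 in the frame of bay3 between -0.006 and 0.006 m and y of pack2 in the frame of bay3 between -0.004 and 0.004 m and z of pack2 in the frame of bay3 between -0.004 and 0.004 m and x of pack2_contacts in the frame of bay3 above 0.03 m and value of joint catch3 below 0.003 m)) and ((x of pack3 in the frame of bay0 between -0.006 and 0.006 m and y of pack3 in the frame of bay0 between -0.004 and 0.004 m and z of pack3 in the frame of bay0 between -0.004 and 0.004 m and x of pack3_contacts in the frame of bay0 above 0.03 m and value of joint catch0 below 0.003 m) or (x of pack3 in the frame of bay1 between -0.006 and 0.006 m and y of pack3 in the frame of bay1 between -0.004 and 0.004 m and z of pack3 in the frame of bay1 between -0.004 and 0.004 m and x of pack3_contacts in the frame of bay1 above 0.03 m and value of joint catch1 below 0.003 m) or (x of pack3 in the frame of bay2 between -0.006 and 0.006 m and y of pack3 in the frame of bay2 between -0.004 and 0.004 m and z of pack3 in the frame of bay2 between -0.004 and 0.004 m and x of pack3_contacts in the frame of bay2 above 0.03 m and value of joint catch2 below 0.003 m) or (x of pack3 in the frame of bay3 between -0.006 and 0.006 m and y of pack3 in the frame of bay3 between -0.004 and 0.004 m and z of pack3 in the frame of bay3 between -0.004 and 0.004 m and x of pack3_contacts in the frame of bay3 above 0.03 m and value of joint catch3 below 0.003 m)) and ((x of pack4 in the frame of bay0 between -0.006 and 0.006 m and y of pack4 in the frame of bay0 between -0.004 and 0.004 m and z of pack4 in the frame of bay0 between -0.004 and 0.004 m and x of pack4_contacts in the frame of bay0 above 0.03 m and value of joint catch0 below 0.003 m) or (x of pack4 in the frame of bay1 between -0.006 and 0.006 m and y of pack4 in the frame of bay1 between -0.004 and 0.004 m and z of pack4 in the frame of bay1 between -0.004 and 0.004 m and x of pack4_contacts in the frame of bay1 above 0.03 m and value of joint catch1 below 0.003 m) or (x of pack4 in the frame of bay2 between -0.006 and 0.006 m and y of pack4 in the frame of bay2 between -0.004 and 0.004 m and z of pack4 in the frame of bay2 between -0.004 and 0.004 m and x of pack4_contacts in the frame of bay2 above 0.03 m and value of joint catch2 below 0.003 m) or (x of pack4 in the frame of bay3 between -0.006 and 0.006 m and y of pack4 in the frame of bay3 between -0.004 and 0.004 m and z of pack4 in the frame of bay3 between -0.004 and 0.004 m and x of pack4_contacts in the frame of bay3 above 0.03 m and value of joint catch3 below 0.003 m)) and linear speed of each of pack1, pack2, pack3, pack4 below 0.03 m/s and value of joint isolator below 0.3 rad), for 0.2 s.
3. the isolator is turned on again (value of joint isolator above 1.25 rad), for 0.2 s.
At the end, for the whole second after the job is handed in: The swollen pack rests in the red box; every good pack is home in a shoe (within 6 mm along it and 4 mm across), contact end first, label up, with that shoe's catch risen (under 3 mm down); the isolator is past 1.25 rad (x of swollen_pack in the frame of quarantine_box between -0.07 and 0.07 m and y of swollen_pack in the frame of quarantine_box between -0.08 and 0.08 m and z of swollen_pack in the frame of quarantine_box between -0.005 and 0.05 m and linear speed of each of swollen_pack, pack1, pack2, pack3, pack4 below 0.03 m/s and ((x of pack1 in the frame of bay0 between -0.006 and 0.006 m and y of pack1 in the frame of bay0 between -0.004 and 0.004 m and z of pack1 in the frame of bay0 between -0.004 and 0.004 m and x of pack1_contacts in the frame of bay0 above 0.03 m and value of joint catch0 below 0.003 m) or (x of pack1 in the frame of bay1 between -0.006 and 0.006 m and y of pack1 in the frame of bay1 between -0.004 and 0.004 m and z of pack1 in the frame of bay1 between -0.004 and 0.004 m and x of pack1_contacts in the frame of bay1 above 0.03 m and value of joint catch1 below 0.003 m) or (x of pack1 in the frame of bay2 between -0.006 and 0.006 m and y of pack1 in the frame of bay2 between -0.004 and 0.004 m and z of pack1 in the frame of bay2 between -0.004 and 0.004 m and x of pack1_contacts in the frame of bay2 above 0.03 m and value of joint catch2 below 0.003 m) or (x of pack1 in the frame of bay3 between -0.006 and 0.006 m and y of pack1 in the frame of bay3 between -0.004 and 0.004 m and z of pack1 in the frame of bay3 between -0.004 and 0.004 m and x of pack1_contacts in the frame of bay3 above 0.03 m and value of joint catch3 below 0.003 m)) and ((x of pack2 in the frame of bay0 between -0.006 and 0.006 m and y of pack2 in the frame of bay0 between -0.004 and 0.004 m and z of pack2 in the frame of bay0 between -0.004 and 0.004 m and x of pack2_contacts in the frame of bay0 above 0.03 m and value of joint catch0 below 0.003 m) or (x of pack2 in the frame of bay1 between -0.006 and 0.006 m and y of pack2 in the frame of bay1 between -0.004 and 0.004 m and z of pack2 in the frame of bay1 between -0.004 and 0.004 m and x of pack2_contacts in the frame of bay1 above 0.03 m and value of joint catch1 below 0.003 m) or (x of pack2 in the frame of bay2 between -0.006 and 0.006 m and y of pack2 in the frame of bay2 between -0.004 and 0.004 m and z of pack2 in the frame of bay2 between -0.004 and 0.004 m and x of pack2_contacts in the frame of bay2 above 0.03 m and value of joint catch2 below 0.003 m) or (x of pack2 in the frame of bay3 between -0.006 and 0.006 m and y of pack2 in the frame of bay3 between -0.004 and 0.004 m and z of pack2 in the frame of bay3 between -0.004 and 0.004 m and x of pack2_contacts in the frame of bay3 above 0.03 m and value of joint catch3 below 0.003 m)) and ((x of pack3 in the frame of bay0 between -0.006 and 0.006 m and y of pack3 in the frame of bay0 between -0.004 and 0.004 m and z of pack3 in the frame of bay0 between -0.004 and 0.004 m and x of pack3_contacts in the frame of bay0 above 0.03 m and value of joint catch0 below 0.003 m) or (x of pack3 in the frame of bay1 between -0.006 and 0.006 m and y of pack3 in the frame of bay1 between -0.004 and 0.004 m and z of pack3 in the frame of bay1 between -0.004 and 0.004 m and x of pack3_contacts in the frame of bay1 above 0.03 m and value of joint catch1 below 0.003 m) or (x of pack3 in the frame of bay2 between -0.006 and 0.006 m and y of pack3 in the frame of bay2 between -0.004 and 0.004 m and z of pack3 in the frame of bay2 between -0.004 and 0.004 m and x of pack3_contacts in the frame of bay2 above 0.03 m and value of joint catch2 below 0.003 m) or (x of pack3 in the frame of bay3 between -0.006 and 0.006 m and y of pack3 in the frame of bay3 between -0.004 and 0.004 m and z of pack3 in the frame of bay3 between -0.004 and 0.004 m and x of pack3_contacts in the frame of bay3 above 0.03 m and value of joint catch3 below 0.003 m)) and ((x of pack4 in the frame of bay0 between -0.006 and 0.006 m and y of pack4 in the frame of bay0 between -0.004 and 0.004 m and z of pack4 in the frame of bay0 between -0.004 and 0.004 m and x of pack4_contacts in the frame of bay0 above 0.03 m and value of joint catch0 below 0.003 m) or (x of pack4 in the frame of bay1 between -0.006 and 0.006 m and y of pack4 in the frame of bay1 between -0.004 and 0.004 m and z of pack4 in the frame of bay1 between -0.004 and 0.004 m and x of pack4_contacts in the frame of bay1 above 0.03 m and value of joint catch1 below 0.003 m) or (x of pack4 in the frame of bay2 between -0.006 and 0.006 m and y of pack4 in the frame of bay2 between -0.004 and 0.004 m and z of pack4 in the frame of bay2 between -0.004 and 0.004 m and x of pack4_contacts in the frame of bay2 above 0.03 m and value of joint catch2 below 0.003 m) or (x of pack4 in the frame of bay3 between -0.006 and 0.006 m and y of pack4 in the frame of bay3 between -0.004 and 0.004 m and z of pack4 in the frame of bay3 between -0.004 and 0.004 m and x of pack4_contacts in the frame of bay3 above 0.03 m and value of joint catch3 below 0.003 m)) and value of joint isolator above 1.25 rad); the robot touches nothing.
It fails at once if the scanner is shifted more than 40 mm (distance of scanner from where it was at the start of the episode above 0.04 m).
Of pack3, pack4 only 1 to 2 are there at a start; the rules pass over those that are not, and their reading is None.
At some moment in a run one of quarantine_box may be knocked a few centimetres aside while the robot is not near it.
Once in a run the grip may slacken for a moment while it holds something.
It also fails if it takes over 208 s, if anything falls off the work surface, if the arm or the gripper's body presses on something with over 40 N, if the wrist force passes 120 N, or if a joint passes its speed limit or range.

## Robot

A 7-joint arm with a two-finger parallel gripper is mounted at the origin on a cart in front of the work surface, level with it; the furniture and walls round the work are solid. World frame = base frame: x ahead of the robot, y to its left, z up, the work surface at z = 0. Lengths are in m, angles in rad, forces in N, time in s.
With the tool pointing down it reaches from about 0.425 to 0.875 m from the base axis. Payload 4.7 kg.
Tool frame: the origin (TCP) lies midway between the tips of the shut fingers; the grasp point (between the pads) lies ctrl.grasp_offset behind it (ctrl.grasp_offset is the distance from the TCP to the grasp point, in m); z points along the fingers, y is the line along which they close (so a half turn about z gives the same grasp; the last joint's range is limited). The gripper opens to 87 mm and grips with 3 to 60 N. Pads are 19 mm wide; open, the fingers measure 117 mm over their backs; the gripper's body (75 mm by 190 mm) begins 51 mm behind the grasp point.
Start: joints at [-1.109, 0.321, -0.07, 1.45, 0.023, 1.371, -0.057], TCP at [0.281, 0.586, 0.223] pointing down, gripper open.
Joint ranges: [-2.86, 2.86], [-0.3, 2.09], [-1.38, 1.24], [0.06, 2.45], [-1.56, 4.7], [0.09, 2.05], [-2.69, 2.69]. Speed limits (rad/s): [2.57, 2.57, 3.14, 3.14, 3.14, 3.14, 3.14].

## Interface

Orientations are given as a rotation vector (axis times angle).
In Python, from bench import ctrl gives the robot as it stands. The module is installed in compiled form; this text tells all that it offers.
- The arm moves only by the tool jog_arm, never from a script. Its argument "moves" is one flat list of numbers, 7 for each row, row after row: the shift along the tool's x, y, z in units of 30 cm (1.0 is 30 cm), then the turn, a rotation vector about the tool's x, y, z in units of 60 degrees (1.0 is 60 degrees), then the gripper's target within -1 to 1 (fully open at 1, half-way at 0, shut at -1). In form: [x, y, z, wx, wy, wz, fingers, x, y, z, wx, wy, wz, fingers, ...]. A call has exactly 8 rows; each row is the pose to reach, as a shift and turn from the pose commanded when the call began, along the tool's axes at that moment; what a row does not reach only later rows make up. A row lasts 1/8 s, in which the tool goes at most 62.5 mm and 10.7 degrees, less where a joint would pass 70% of its speed; a pose out of reach is approached as far as the arm can. A call with a number of a shift or a turn outside -1 to 1 is refused whole. A call with a gripper value outside its range is refused whole. The fingers move at their own pace and stop on an object; "newtons" is the grip in N (left out, the last holds). Time passes only in rows, so rows that repeat a pose let the fingers close, or fill a call up. It gives the time, the measured TCP pose, the force, the opening and the grip force at its end, in the units of the state.
- ctrl.get_state(): the state, without advancing time (a new reading comes with each control period).
- ctrl.get_image(name): name is "side" or "top" or "wrist"; returns a dict with "pixels" (400x640x3 uint8, red, green, blue), "fx", "fy", "cx", "cy" (pixels), "dist" ([k1, k2, p1, p2, k3] as OpenCV has them; the pictures are not rectified), "xyz" and "rotation" of the camera in the world; the wrist camera has in their place "tool_from_camera" (4x4, takes a point from camera to tool coordinates, whose origin is the TCP and whose axes are the flange's). Camera axes: x right, y up, looking along -z (the intrinsics and any distortion apply to the point x, -y, -z); pixel columns grow to the right and rows downward; lengths in m; the calibration is good to about 2 mm. A picture is of the moment at which its call begins: read the wrist's pose just before it. There is no depth.
- ctrl.close_job(): hands the job in; it is judged then, once.
The state is a dict: "time": time; "joint_positions": joint angles; "qd": joint speeds; "joint_torque": joint torques, N m; "position": TCP position; "tool_rot": TCP orientation; "ft_force": force on the tool from outside, world axes, zero at the start; "torque": the same for the moment, N m; "grip_width": opening from 0.0 (shut) to 1.0 (fully open); "grip_force": force on a finger pad.
Only numpy, scipy, OpenCV 4.12 (cv2) and the standard library are available. Lean on these libraries where they do the work, as an engineer would, in place of code of your own. Each camera call takes 0.05 s, during which the arm holds its last target. There are 200 camera calls.

## Working session

There is one attempt and no reset: what is moved stays moved. The work goes in short steps, Python scripts to look and compute and a tool call to move; the robot and the scene stay as the last step left them, time stands still between calls to the robot, and variables do not carry over. Pictures are saved under pics/ and viewed, at most 14 in all, crops included, and the job is handed in when it is done.

Besides the shell and the picture viewer there is one more tool, called after "Call:" by a JSON object that holds its "name" and its "arguments". jog_arm: Moves the arm, as the interface text tells. Its arguments: {"type":"object","properties":{"moves":{"type":"array"},"newtons":{"type":"number"}},"required":["moves"]}

```bash
mkdir -p pics; cat > h.py <<'E'
import numpy as np, cv2
from scipy.spatial.transform import Rotation as R
from bench import ctrl
def snap(name, f=None):
    s=ctrl.get_state(); im=ctrl.get_image(name)
    if f: cv2.imwrite('pics/'+f, im['pixels'][:,:,::-1])
    im['K']=np.array([[im['fx'],0,im['cx']],[0,im['fy'],im['cy']],[0,0,1.]])
    if name=='wrist':
        T=np.eye(4); T[:3,:3]=R.from_rotvec(s['tool_rot']).as_matrix(); T[:3,3]=s['position']
        T=T@np.array(im['tool_from_camera']); im['o']=T[:3,3]; im['R']=T[:3,:3]
    else:
        im['o']=np.array(im['xyz']); r=np.array(im['rotation'],float)
        im['R']=r if r.shape==(3,3) else R.from_rotvec(r).as_matrix()
    return im
def ray(im,uv):
    p=cv2.undistortPoints(np.array(uv,float).reshape(-1,1,2),im['K'],np.array(im['dist'],float)).reshape(-1,2)
    d=np.c_[p[:,0],-p[:,1],-np.ones(len(p))]@im['R'].T
    return d
def onz(im,uv,z):
    d=ray(im,uv); o=im['o']; t=(np.broadcast_to(z,len(d))-o[2])/d[:,2]
    return o+d*t[:,None]
def proj(im,P):
    c=(np.array(P,float).reshape(-1,3)-im['o'])@im['R']
    c=c*[1,-1,-1]
    return cv2.projectPoints(c,np.zeros(3),np.zeros(3),im['K'],np.array(im['dist'],float))[0].reshape(-1,2)
def rel(dst,yaw=None,tool=None):
    """shift in tool units of 0.3 m from measured pose; assumes measured ~ commanded"""
    s=ctrl.get_state(); M=R.from_rotvec(s['tool_rot']).as_matrix()
    return M.T@(np.array(dst)-s['position'])/0.3
def pr(*a): 
    np.set_printoptions(precision=4,suppress=True); print(*a)
E
python3 - <<'E'
from h import *
s=ctrl.get_state()
for k,v in s.items(): pr(k,np.array(v))
print(ctrl.grasp_offset)
for n in ('top','side','wrist'):
    im=snap(n,n+'0.png'); pr(n,im['o'],im['R'].ravel(),im['K'].ravel(),im['dist'])
    print(R.from_rotvec(s['tool_rot']).as_matrix()) if n=='wrist' else 0
E
```

```text
time 0.0
joint_positions [-1.1089  0.3218 -0.0701  1.4517  0.0226  1.3708 -0.0569]
qd [-0.0003 -0.0007 -0.      0.0025  0.0015  0.0006 -0.0016]
joint_torque [  0.0008 -49.1295  -0.4034 -31.2522  -0.064    0.0439   0.0002]
position [0.2813 0.5854 0.2215]
tool_rot [-0.6974 -3.0629  0.0029]
ft_force [-1.0088  0.3153 -0.6323]
torque [ 0.0036 -0.0395 -0.0222]
grip_force 0.0
grip_width 0.9993281350775002
0.0187
top [0.4707 0.0231 1.2567] [ 0.0138  0.9948 -0.1006 -0.9997  0.0157  0.0185  0.02    0.1004  0.9948] [424.6633   0.     323.5493   0.     424.6633 199.9269   0.       0.
   1.    ] [0.0375 0.     0.     0.     0.    ]
side [0.0305 1.5584 0.76  ] [-0.9353  0.1498 -0.3206 -0.3529 -0.3261  0.877   0.0269  0.9334  0.3579] [488.2602   0.     323.4376   0.     488.2602 193.5029   0.       0.
   1.    ] [-0.0779  0.      0.      0.      0.    ]
wrist [0.216  0.618  0.3841] [ 0.4331 -0.8681 -0.2425  0.9013  0.4165  0.1189 -0.0022 -0.2701  0.9628] [352.7554   0.     317.7727   0.     352.7554 194.0747   0.       0.
   1.    ] [-0.002  0.     0.     0.     0.   ]
[[-0.9014  0.433  -0.0007]
 [ 0.433   0.9014 -0.0017]
 [-0.0001 -0.0019 -1.    ]]
```

View pics/top0.png

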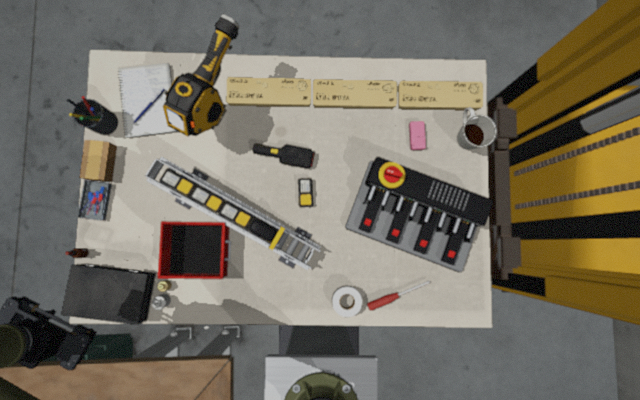

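View pics/side0.png

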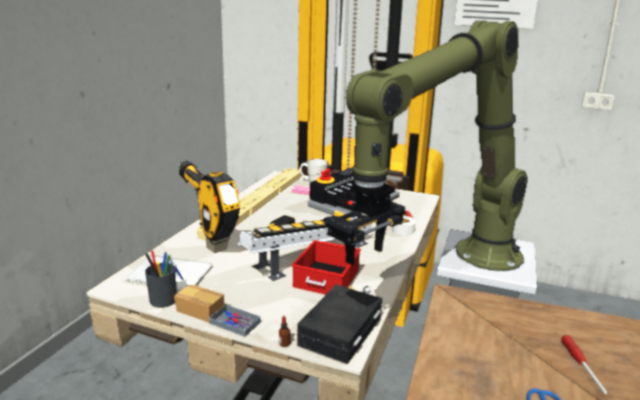

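```bash
python3 - <<'E'
import cv2
a=cv2.imread('pics/top0.png')
cv2.imwrite('pics/c1.png',cv2.resize(a[140:290,140:340],None,fx=4,fy=4,interpolation=cv2.INTER_CUBIC))
cv2.imwrite('pics/c2.png',cv2.resize(a[140:290,330:500],None,fx=4,fy=4,interpolation=cv2.INTER_CUBIC))
E
```

```text
(no output)
```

View pics/c1.png

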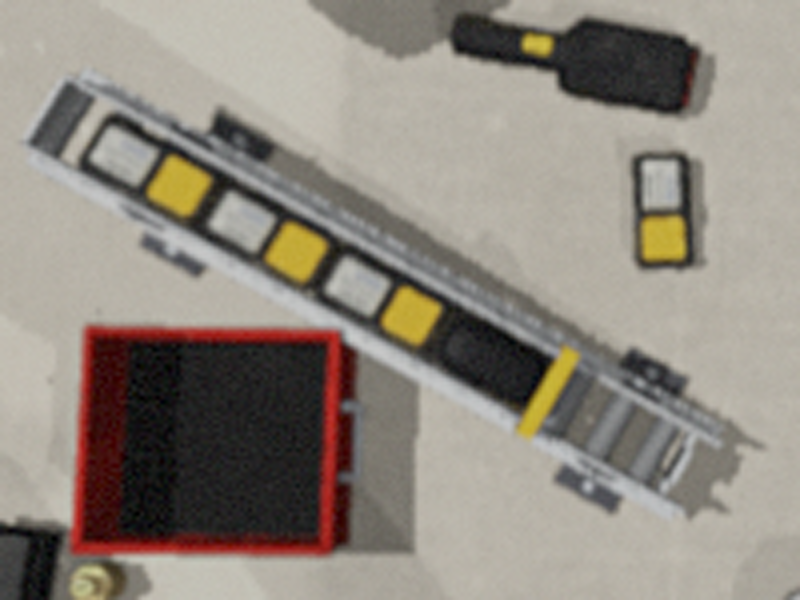

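View pics/c2.png

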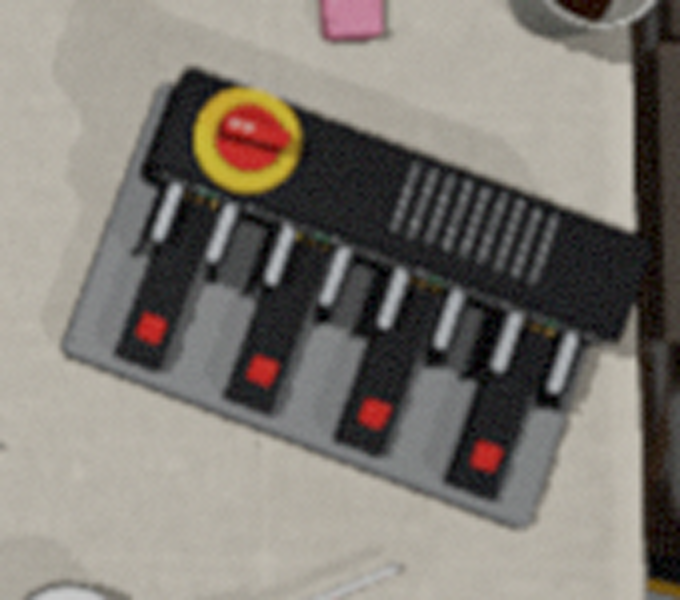

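```bash
cat >> h.py <<'E'
def blobs(im,lo,hi,amin=15,roi=None):
    hsv=cv2.cvtColor(im['pixels'],cv2.COLOR_RGB2HSV)
    m=cv2.inRange(hsv,np.array(lo),np.array(hi))
    if lo[0]<0: m=cv2.inRange(hsv,np.array([0]+lo[1:]),np.array(hi))|cv2.inRange(hsv,np.array([180+lo[0]]+lo[1:]),np.array([180]+hi[1:]))
    if roi: k=np.zeros_like(m); k[roi[1]:roi[3],roi[0]:roi[2]]=1; m=m*k
    n,l,st,c=cv2.connectedComponentsWithStats(m)
    out=[]
    for i in range(1,n):
        if st[i,4]>=amin:
            rr=cv2.minAreaRect(np.argwhere(l==i)[:,::-1].astype(np.float32))
            out.append((c[i],st[i,4],rr))
    return out
YEL=([20,110,110],[33,255,255]); RED=([-8,130,90],[8,255,255])
E
python3 - <<'E'
from h import *
im=snap('top')
for nm,c in (('Y',YEL),('R',RED)):
    for b in blobs(im,*c,roi=(100,120,500,300)): pr(nm,b[0],b[1],np.array(b[2][0]),np.array(b[2][1]),b[2][2], onz(im,[b[0]],0.1)[0])
E
```

```text
Y [179.4242 127.6061] 66 [177. 127.] [14. 20.] 90.0 [0.7814 0.4009 0.1   ]
Y [273.7941 150.6471] 34 [273.5769 150.6154] [7.2563 4.5107] 11.309932708740234 [0.7223 0.1408 0.1   ]
Y [390.3941 174.9935] 307 [391.  174.5] [25. 26.] 90.0 [ 0.6598 -0.1821  0.1   ]
Y [184.3333 186.179 ] 162 [184.3235 186.2941] [12.8624 12.8624] 30.963754653930664 [0.6193 0.3805 0.1   ]
Y [213.6051 202.6369] 157 [213.6001 202.8   ] [12.522 12.522] 26.56505012512207 [0.5756 0.3    0.1   ]
Y [305.2727 199.1074] 121 [305.5 199. ] [10. 11.] 90.0 [0.5892 0.0516 0.1   ]
Y [242.1103 218.5448] 145 [242.1471 218.5882] [12.1764 12.1764] 30.963754653930664 [0.5335 0.2217 0.1   ]
Y [276.7323 237.5039] 127 [276.6269 237.7824] [ 5.4706 24.3298] 30.256441116333008 [0.4835 0.1268 0.1   ]
R [392.2216 174.232 ] 194 [391.7501 174.25  ] [15.5563 14.8492] 45.0 [ 0.662  -0.1871  0.1   ]
R [367.4583 221.6458] 48 [367.4 221.7] [6.7082 7.1554] 26.56505012512207 [ 0.53   -0.1191  0.1   ]
R [193.6686 250.7563] 673 [191.5 250. ] [67. 56.] -0.0 [0.4454 0.3476 0.1   ]
R [395.25   232.1875] 48 [395.2 232.1] [6.7082 7.1554] 26.56505012512207 [ 0.5025 -0.195   0.1   ]
R [423.25   242.9375] 48 [423.5 243. ] [6. 7.] 90.0 [ 0.4746 -0.271   0.1   ]
R [451.1429 253.5306] 49 [451.  253.5] [6.7082 7.1554] 26.56505012512207 [ 0.4472 -0.3462  0.1   ]
R [389.4096 296.8675] 83 [387.6765 297.7059] [ 5.5783 19.4028] 75.96376037597656 [ 0.3297 -0.1784  0.1   ]
```

```bash
python3 - <<'E'
from h import *
im=snap('top')
px=[[276.73,237.5],[242.11,218.54],[213.6,202.64],[184.33,186.18]]
P=onz(im,px,[.112,.112,.125,.139]); pr(P)
d=P[3]-P[1]; psi=np.arctan2(d[1],d[0]); pr('lane psi',np.degrees(psi),np.linalg.norm(np.diff(P,axis=0),axis=1))
u=np.array([np.cos(psi),np.sin(psi)])
t=np.radians(9)
o=P[0][:2]-u*(.102*np.cos(t)-.0385*np.sin(t)); pr('lane o',o)
for p,z in zip(P[1:],(.112,.125,.139)):
    r=p[:2]-o; pr('s,lat',((r@u)+.021*np.sin(t))/np.cos(t),r@[-u[1],u[0]])
C=onz(im,[[367.46,221.65],[395.25,232.19],[423.25,242.94],[451.14,253.53]],.0545); pr(C)
d=C[3]-C[0]; pr('yaw ch',np.degrees(np.arctan2(d[1],d[0]))+90,np.linalg.norm(d)/3)
pr('dial',onz(im,[[390.9,174.6]],.12), 'grip',onz(im,[[392,174.2]],.158))
pr('box',onz(im,[[191.5,250]],.075))
pr('p4 yellow',onz(im,[[305.3,199.1]],.021))
E
```

```text
[[0.4834 0.1257 0.112 ]
 [0.5328 0.2196 0.112 ]
 [0.5733 0.294  0.125 ]
 [0.6143 0.3684 0.139 ]]
lane psi 61.31302003209966 [0.1061 0.0857 0.0861]
lane o [0.4379 0.0426]
s,lat 0.206649258895814 0.0016920826340552086
s,lat 0.29240106422008305 0.0018954916569347002
s,lat 0.3783979557717521 0.0016920826340552086
[[ 0.5324 -0.1247  0.0545]
 [ 0.5037 -0.2035  0.0545]
 [ 0.4747 -0.2825  0.0545]
 [ 0.4463 -0.3607  0.0545]]
yaw ch -20.03588823644617 0.08374286504181999
dial [[ 0.6576 -0.1799  0.12  ]] grip [[ 0.6525 -0.176   0.158 ]]
box [[0.4468 0.3605 0.075 ]]
p4 yellow [[0.5973 0.0534 0.021 ]]
```

```bash
cat >> h.py <<'E'
def Rt(yaw,tilt=0): return R.from_euler('ZY',[yaw,-tilt],degrees=True)*R.from_matrix(np.diag([1.,-1,-1]))
LO=np.array([.4379,.0426]); LPSI=61.3
def lane(s,h,lat=0):
    t=np.radians(9); u=np.array([np.cos(np.radians(LPSI)),np.sin(np.radians(LPSI))]); l=np.array([-u[1],u[0]])
    return np.r_[LO+u*(s*np.cos(t)-h*np.sin(t))+l*lat, .058+s*np.sin(t)+h*np.cos(t)]
def plan(calls):
    """calls: list of calls; each a list of (n,pos,Rot,grip); prints compact rows"""
    s=ctrl.get_state(); p0=np.array(s['position']); r0=R.from_rotvec(s['tool_rot'])
    for c in calls:
        print('call')
        for n,p,r,g in c:
            d=r0.inv().apply(np.array(p)-p0)/.3; w=(r0.inv()*r).as_rotvec()/np.radians(60)
            print(n,'x',', '.join('%.3f'%v for v in np.r_[d,w]),g, '!!' if max(abs(np.r_[d,w]))>1 else '')
        p0=np.array(p); r0=r
def st():
    s=ctrl.get_state(); r=R.from_rotvec(s['tool_rot']).as_matrix()
    pr('t',s['time'],'p',np.array(s['position']),'yaw',np.degrees(np.arctan2(r[1,0],r[0,0])),'tilt',np.degrees(np.arcsin(r[2,0])),'f',np.array(s['ft_force']),'w',s['grip_width']*.087,s['grip_force'],'q',np.array(s['joint_positions']))
E
python3 - <<'E'
from h import *
p=lane(.1406,.14,.0017); pr(p)
plan([[(8,(.42,.38,.24),Rt(98),1)],[(8,p,Rt(61.3,9),1)]])
E
```

```text
[0.4926 0.146  0.2183]
call
8 x -0.713, -0.418, -0.059, -0.001, 0.000, 0.939 1 
call
8 x -0.806, 0.131, 0.072, -0.048, 0.145, 0.610 1
```

Call:
{"name": "jog_arm", "arguments": {"moves": [-0.713,-0.418,-0.059,0,0,0.939,1,-0.713,-0.418,-0.059,0,0,0.939,1,-0.713,-0.418,-0.059,0,0,0.939,1,-0.713,-0.418,-0.059,0,0,0.939,1,-0.713,-0.418,-0.059,0,0,0.939,1,-0.713,-0.418,-0.059,0,0,0.939,1,-0.713,-0.418,-0.059,0,0,0.939,1,-0.713,-0.418,-0.059,0,0,0.939,1]}}

```text
time: 1.25
position: [0.4198, 0.3804, 0.2402]
tool_rot: [2.06, 2.372, -0.0]
ft_force: [0.2, 0.3, -0.2]
grip_width: 0.998
grip_force: 0.0
```

Call:
{"name": "jog_arm", "arguments": {"moves": [-0.806,0.131,0.072,-0.048,0.145,0.61,1,-0.806,0.131,0.072,-0.048,0.145,0.61,1,-0.806,0.131,0.072,-0.048,0.145,0.61,1,-0.806,0.131,0.072,-0.048,0.145,0.61,1,-0.806,0.131,0.072,-0.048,0.145,0.61,1,-0.806,0.131,0.072,-0.048,0.145,0.61,1,-0.806,0.131,0.072,-0.048,0.145,0.61,1,-0.806,0.131,0.072,-0.048,0.145,0.61,1]}}

```text
time: 2.25
position: [0.4923, 0.1478, 0.2186]
tool_rot: [-2.625, -1.562, -0.207]
ft_force: [0.0, -0.2, 0.1]
grip_width: 1.0
grip_force: 0.0
```

```bash
python3 - <<'E'
from h import *
st(); im=snap('wrist','w1.png'); st()
pr(proj(im,[lane(.102,.0385),lane(.1406,.032),lane(.1406,.021,.022),lane(.1836,.021,-.022),lane(.0976,.021,-.022)]))
for b in blobs(im,*YEL): pr(b[0],b[1],b[2])
E
```

```text
t 2.25 p [0.4923 0.1478 0.2186] yaw 61.5008635627292 tilt 8.99675013384106 f [ 0.0379 -0.2371  0.0602] w 0.08700694575048491 0.0 q [-0.6706 -0.0646  0.3944  1.8932 -0.0937  1.1995 -0.7437]
t 2.3 p [0.4923 0.1475 0.2186] yaw 61.47184942644857 tilt 8.994048564008688 f [-0.5408  0.2848  0.327 ] w 0.08702734731534353 0.0 q [-0.6705 -0.0646  0.3948  1.8933 -0.0937  1.1995 -0.7437]
[[319.9908 242.4327]
 [320.1861 194.2962]
 [293.4829 190.6095]
 [348.0867 138.4934]
 [345.4282 239.0657]]
[322.6213   1.5799] 169 ((322.4999694824219, 1.999999761581421), (40.99999237060547, 3.999999523162842), 0.0)
[538.3561  81.8165] 278 ((538.35302734375, 81.9117660522461), (21.3431339263916, 13.339459419250488), 75.96376037597656)
[322.2189 106.1453] 1576 ((322.0, 106.0), (40.0, 40.0), 90.0)
[448.0918 228.1526] 839 ((448.0882263183594, 228.14706420898438), (28.81175994873047, 29.84075164794922), 59.03623962402344)
[321.699  236.8428] 1578 ((322.27099609375, 231.35757446289062), (82.22883605957031, 33.6584358215332), 2.5261168479919434)
[116.3478 259.6522] 23 ((116.25676727294922, 258.95947265625), (4.1099748611450195, 8.713146209716797), 9.462322235107422)
[524.386  283.3162] 272 ((523.1746215820312, 282.37548828125), (58.78034591674805, 13.402740478515625), 83.11827850341797)
[109.85 274.  ] 20 ((109.80001831054688, 273.8999938964844), (3.130495071411133, 8.049844741821289), 26.56505012512207)
[107.7436 291.6923] 39 ((108.0, 290.5), (13.0, 4.0), 90.0)
[109.9062 304.7812] 32 ((110.10000610351562, 305.8000183105469), (10.435516357421875, 4.743416786193848), 71.56505584716797)
[476.8107 337.1071] 4390 ((460.5, 335.5), (19.0, 341.0), 90.0)
```

View pics/w1.png

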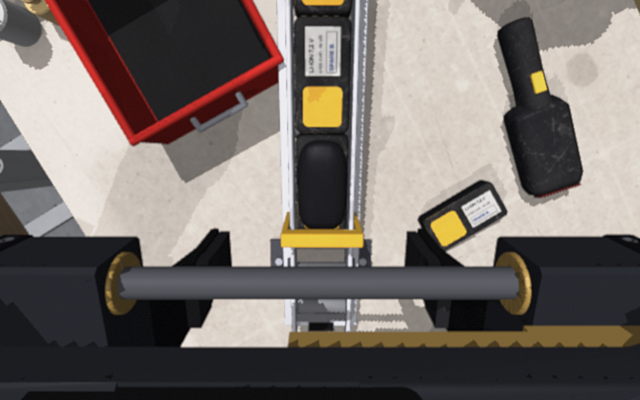

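```bash
sed -i 's/LO=np.array(\[.4379,.0426\])/LO=np.array([.4407,.0445])/' h.py; python3 - <<'E'
from h import *
r=Rt(61.3,9)
plan([[(3,lane(.1406,.05),r,1),(5,lane(.1406,.011),r,1)]])
E
```

```text
call
3 x 0.006, 0.014, 0.302, -0.000, 0.000, 0.003 1 
5 x 0.006, 0.014, 0.432, -0.000, 0.000, 0.003 1
```

Call:
{"name": "jog_arm", "arguments": {"moves": [0.006,0.014,0.15,0,0,0.003,1,0.006,0.014,0.25,0,0,0.003,1,0.006,0.014,0.302,0,0,0.003,1,0.006,0.014,0.35,0,0,0.003,1,0.006,0.014,0.39,0,0,0.003,1,0.006,0.014,0.42,0,0,0.003,1,0.006,0.014,0.432,0,0,0.003,1,0.006,0.014,0.432,0,0,0.003,1]}}

```text
time: 3.3
position: [0.507, 0.1636, 0.091]
tool_rot: [-2.63, -1.553, -0.207]
ft_force: [0.1, 0.6, 0.1]
grip_width: 1.003
grip_force: 0.0
```

Call:
{"name": "jog_arm", "arguments": {"moves": [0,0,0,0,0,0,-1,0,0,0,0,0,0,-1,0,0,0,0,0,0,-1,0,0,0,0,0,0,-1,0,0,0,0,0,0,-1,0,0,0,0,0,0,-1,0,0,0,0,0,0,-1,0,0,0,0,0,0,-1], "newtons": 35}}

```text
time: 4.3
position: [0.5059, 0.1645, 0.0909]
tool_rot: [-2.628, -1.554, -0.205]
ft_force: [-4.6, 1.7, 3.3]
grip_width: 0.505
grip_force: 35.0
```

```bash
python3 - <<'E'
from h import *
st(); pr(lane(.1406,.011))
r=Rt(61.3,9); p=np.array(ctrl.get_state()['position']);
u=lane(.03,0)-lane(0,0); n=lane(0,.1)-lane(0,0)
plan([[(4,p+u,r,-1),(4,p+u+n*.02,r,-1)],[(8,p+u+n*1.3,r,-1)]])
E
```

```text
t 4.3 p [0.5059 0.1645 0.0909] yaw 61.173432293755845 tilt 9.004630383550206 f [-4.5951  1.6793  3.3182] w 0.04391039335805508 34.994840025901794 q [-0.666   0.1016  0.4003  2.0094 -0.1907  0.9386 -0.6674]
[0.5066 0.1648 0.0909]
call
4 x 0.100, -0.000, 0.000, -0.002, -0.000, -0.002 -1 
4 x 0.100, -0.000, -0.007, -0.002, -0.000, -0.002 -1 
call
8 x -0.000, -0.000, -0.427, 0.000, 0.000, 0.000 -1
```

Call:
{"name": "jog_arm", "arguments": {"moves": [0.02,0,0,0,0,0,-1,0.04,0,0,0,0,0,-1,0.06,0,0,0,0,0,-1,0.08,0,0,0,0,0,-1,0.1,0,0,0,0,0,-1,0.1,0,0,0,0,0,-1,0.1,0,-0.02,0,0,0,-1,0.1,0,-0.05,0,0,0,-1]}}

```text
time: 5.3
position: [0.52, 0.1864, 0.1102]
tool_rot: [-2.631, -1.553, -0.205]
ft_force: [-0.7, -0.4, -2.2]
grip_width: 0.5
grip_force: 35.0
```

Call:
{"name": "jog_arm", "arguments": {"moves": [0,0,-0.05,0,0,0,-1,0,0,-0.1,0,0,0,-1,0,0,-0.15,0,0,0,-1,0,0,-0.22,0,0,0,-1,0,0,-0.3,0,0,0,-1,0,0,-0.38,0,0,0,-1,0,0,-0.38,0,0,0,-1,0,0,-0.38,0,0,0,-1]}}

```text
time: 6.3
position: [0.511, 0.1719, 0.2225]
tool_rot: [-2.629, -1.554, -0.206]
ft_force: [0.5, 0.8, -1.7]
grip_width: 0.5
grip_force: 35.0
```

```bash
python3 - <<'E'
from h import *
st(); im=snap('top','t2.png'); w=snap('wrist','w2.png')
a=cv2.resize(im['pixels'][130:290,120:340],None,fx=2.2,fy=2.2,interpolation=cv2.INTER_CUBIC)
cv2.imwrite('pics/c3.png',np.vstack([a[:,:,::-1],cv2.resize(w['pixels'],(484,240))[:,:,::-1]]))
for c in (RED,YEL):
  for b in blobs(im,*c,roi=(100,120,350,300),amin=25): pr(b[0],b[1],np.array(b[2][0]),np.array(b[2][1]),onz(im,[b[2][0]],.075)[0])
E
```

```text
t 6.3 p [0.511  0.1719 0.2225] yaw 61.14816619243474 tilt 8.98535104804567 f [ 0.4716  0.8005 -1.6876] w 0.04352168310755404 34.98885691165924 q [-0.6934 -0.0101  0.3942  1.8373 -0.1132  1.2033 -0.7675]
[183.8555 253.8068] 533 [190.5 250. ] [65. 56.] [0.4468 0.3632 0.075 ]
[184.027 128.973] 37 [182.3064 127.9913] [15.2817  7.1467] [0.7872 0.4011 0.075 ]
[273.7714 150.7143] 35 [273.5577 150.7115] [7.2563 4.7068] [0.7275 0.144  0.075 ]
[305.2764 199.0813] 123 [305.5 199. ] [10. 11.] [0.592  0.0515 0.075 ]
[302.0492 252.1639] 122 [301.9 252.2] [10.7331 11.1803] [0.4444 0.0588 0.075 ]
```

View pics/c3.png

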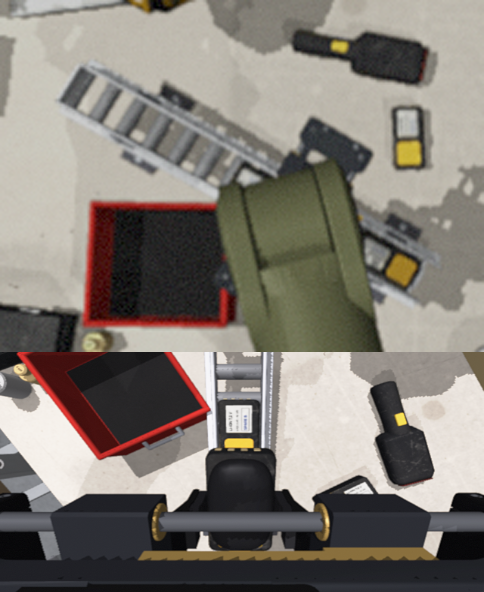

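```bash
python3 - <<'E'
from h import *
r=Rt(90); c=(.447,.362)
plan([[(8,(*c,.2),r,-1)],[(5,(*c,.05),r,-1),(3,(*c,.020),r,-1)]])
E
```

```text
call
8 x 0.436, -0.492, 0.143, 0.036, -0.146, -0.480 -1 
call
5 x 0.000, 0.000, 0.500, 0.000, 0.000, 0.000 -1 
3 x 0.000, 0.000, 0.600, 0.000, 0.000, 0.000 -1
```

Call:
{"name": "jog_arm", "arguments": {"moves": [0.436,-0.492,0.143,0.036,-0.146,-0.48,-1,0.436,-0.492,0.143,0.036,-0.146,-0.48,-1,0.436,-0.492,0.143,0.036,-0.146,-0.48,-1,0.436,-0.492,0.143,0.036,-0.146,-0.48,-1,0.436,-0.492,0.143,0.036,-0.146,-0.48,-1,0.436,-0.492,0.143,0.036,-0.146,-0.48,-1,0.436,-0.492,0.143,0.036,-0.146,-0.48,-1,0.436,-0.492,0.143,0.036,-0.146,-0.48,-1]}}

```text
time: 7.4
position: [0.4485, 0.361, 0.2017]
tool_rot: [2.224, 2.218, 0.004]
ft_force: [-0.2, -0.1, -2.4]
grip_width: 0.503
grip_force: 35.0
```

```bash
python3 - <<'E'
from h import *
st(); w=snap('wrist','w3.png')
for x,y in ((.372,.277),(.372,.447),(.522,.277),(.522,.447)): pr(proj(w,[(x,y,.075)]))
E
```

```text
t 7.4 p [0.4485 0.361  0.2017] yaw 89.86922109209092 tilt 0.07222685929154116 f [-0.1591 -0.1199 -2.3848] w 0.043731348334749724 34.98886227607727 q [-0.9028  0.1711  0.2011  1.6806 -0.0349  1.291  -0.6973]
[[232.3718 275.8907]]
[[217.6621  79.7049]]
[[397.1247 275.3263]]
[[409.7453  79.2256]]
```

View pics/w3.png

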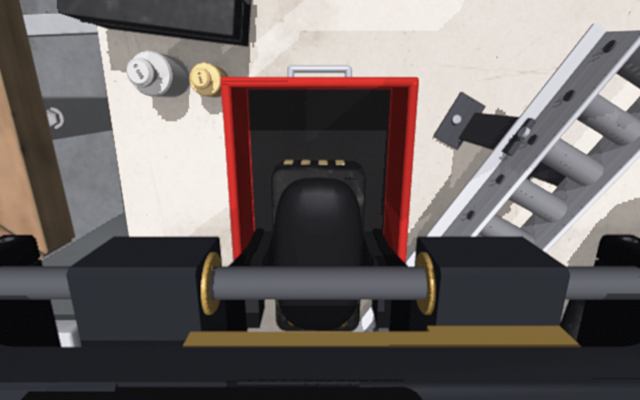

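Call:
{"name": "jog_arm", "arguments": {"moves": [0,0.014,0.15,0,0,0,-1,0,0.014,0.3,0,0,0,-1,0,0.014,0.42,0,0,0,-1,0,0.014,0.5,0,0,0,-1,0,0.014,0.56,0,0,0,-1,0,0.014,0.6,0,0,0,-1,0,0.014,0.605,0,0,0,-1,0,0.014,0.605,0,0,0,-1]}}

```text
time: 8.45
position: [0.4528, 0.3627, 0.0206]
tool_rot: [2.221, 2.221, 0.005]
ft_force: [0.1, 0.1, -1.2]
grip_width: 0.503
grip_force: 35.0
```

Call:
{"name": "jog_arm", "arguments": {"moves": [0,0,0,0,0,0,0.35,0,0,0,0,0,0,0.35,0,0,0,0,0,0,0.35,0,0,0,0,0,0,0.35,0,0,-0.1,0,0,0,0.35,0,0,-0.3,0,0,0,0.35,0,0,-0.5,0,0,0,0.35,0,0,-0.7,0,0,0,0.35]}}

```text
time: 9.45
position: [0.4517, 0.3619, 0.2318]
tool_rot: [2.221, 2.221, 0.003]
ft_force: [-0.3, 1.1, -0.1]
grip_width: 0.673
grip_force: 0.0
```

```bash
python3 - <<'E'
from h import *
st(); im=snap('top')
for b in blobs(im,*RED,roi=(340,120,500,300)): pr('R',b[0],b[1],b[2], onz(im,[b[0]],.158)[0])
hsv=cv2.cvtColor(im['pixels'],cv2.COLOR_RGB2HSV)
b=blobs(im,*YEL,roi=(370,150,420,200))[0]; pr(b, onz(im,[b[2][0]],.12))
# geometry guess: tower face
C=np.array([[.5324,-.1247],[.5037,-.2035],[.4747,-.2825],[.4463,-.3607]])
y=np.radians(-20.04); f=np.array([np.cos(y),np.sin(y)])
for c in C: pr('bay',c+f*.053)
g=np.array([.655,-.178]); m=C.mean(0)+f*.053; pr('iso in bay-mid frame',(g-m)@f,(g-m)@[-f[1],f[0]])
w=(.60,-.14,.30)
plan([[(8,(.56,.10,.30),Rt(35),-1)],[(8,(.62,-.13,.30),Rt(-20),-1)]])
E
```

```text
t 9.45 p [0.4517 0.3619 0.2318] yaw 89.99928911820172 tilt 0.06321611363087702 f [-0.3191  1.0784 -0.0823] w 0.058518827825954974 0.0 q [-0.905   0.1617  0.2066  1.6307 -0.0335  1.3505 -0.6938]
R [392.2604 174.276 ] 192 ((391.75006103515625, 174.25001525878906), (15.55634880065918, 14.849242210388184), 45.0) [ 0.6523 -0.1767  0.158 ]
R [367.4694 221.5714] 49 ((367.4000244140625, 221.7000274658203), (6.708203315734863, 7.155416965484619), 26.56505012512207) [ 0.5273 -0.112   0.158 ]
R [395.2  232.28] 50 ((395.2000427246094, 232.1000213623047), (6.708203315734863, 7.155416965484619), 26.56505012512207) [ 0.5007 -0.1839  0.158 ]
R [423.1569 242.9608] 51 ((423.1500244140625, 243.0500030517578), (7.273237705230713, 6.957010269165039), 18.43494987487793) [ 0.4743 -0.256   0.158 ]
R [451.2745 253.5882] 51 ((451.5, 253.5), (7.0, 7.0), 90.0) [ 0.4482 -0.328   0.158 ]
R [389.4096 296.8675] 83 ((387.676513671875, 297.7059020996094), (5.578319072723389, 19.402849197387695), 75.96376037597656) [ 0.3367 -0.1683  0.158 ]
(array([390.3323, 174.9484]), np.int32(310), ((391.0, 174.5), (25.0, 26.0), 90.0)) [[ 0.6579 -0.1802  0.12  ]]
bay [ 0.5822 -0.1429]
bay [ 0.5535 -0.2217]
bay [ 0.5245 -0.3007]
bay [ 0.4961 -0.3789]
iso in bay-mid frame 0.0804684062480041 0.11771356191458035
call
8 x -0.880, 0.353, -0.201, 0.005, -0.015, 0.916 -1 
call
8 x -0.276, 0.743, 0.000, 0.000, 0.000, 0.917 -1
```

```bash
python3 - <<'E'
from h import *
plan([[(8,(.60,.10,.28),Rt(84),1)],[(8,(.655,-.178,.25),Rt(78),1)]])
E
```

```text
call
8 x -0.880, 0.485, -0.133, 0.011, -0.011, 0.100 1 
call
8 x -0.902, 0.279, 0.100, 0.000, 0.000, 0.100 1
```

Call:
{"name": "jog_arm", "arguments": {"moves": [-0.88,0.485,-0.133,0.011,-0.011,0.1,1,-0.88,0.485,-0.133,0.011,-0.011,0.1,1,-0.88,0.485,-0.133,0.011,-0.011,0.1,1,-0.88,0.485,-0.133,0.011,-0.011,0.1,1,-0.88,0.485,-0.133,0.011,-0.011,0.1,1,-0.88,0.485,-0.133,0.011,-0.011,0.1,1,-0.88,0.485,-0.133,0.011,-0.011,0.1,1,-0.88,0.485,-0.133,0.011,-0.011,0.1,1]}}

```text
time: 10.5
position: [0.5966, 0.1002, 0.2692]
tool_rot: [-2.331, -2.105, 0.023]
ft_force: [0.9, -0.1, -0.4]
grip_width: 1.001
grip_force: 0.0
```

Call:
{"name": "jog_arm", "arguments": {"moves": [-0.902,0.279,0.1,0,0,0.1,1,-0.902,0.279,0.1,0,0,0.1,1,-0.902,0.279,0.1,0,0,0.1,1,-0.902,0.279,0.1,0,0,0.1,1,-0.902,0.279,0.1,0,0,0.1,1,-0.902,0.279,0.1,0,0,0.1,1,-0.902,0.279,0.1,0,0,0.1,1,-0.902,0.279,0.1,0,0,0.1,1]}}

```text
time: 11.5
position: [0.6526, -0.1772, 0.242]
tool_rot: [2.437, 1.981, -0.021]
ft_force: [0.7, -0.5, 0.1]
grip_width: 0.997
grip_force: 0.0
```

```bash
python3 - <<'E'
from h import *
st(); w=snap('wrist','w4.png')
pr(proj(w,[(.655,-.178,.158),(.655,-.178,.12)]))
for n,c,z in (('R',RED,.158),('Y',YEL,.12)):
  for b in blobs(w,*c,amin=150): pr(n,b[0],b[1],b[2],onz(w,[b[0],b[2][0]],z))
E
```

```text
t 11.5 p [ 0.6526 -0.1772  0.242 ] yaw 78.22240201912578 tilt -0.6114005410965202 f [ 0.6615 -0.5332  0.1383] w 0.08677338998342639 0.0 q [-0.1928  0.4104  0.5722  1.3604 -0.2079  1.44    0.1639]
[[320.7381 200.016 ]
 [320.7182 186.4856]]
R [192.581 141.338] 284 ((192.4644775390625, 141.49746704101562), (16.10183334350586, 18.59547996520996), 4.085616588592529) [[ 0.5761 -0.118   0.158 ]
 [ 0.576  -0.1181  0.158 ]]
R [330.8312 191.6066] 2471 ((328.5, 192.5), (54.637969970703125, 63.51317596435547), 33.690067291259766) [[ 0.6634 -0.1732  0.158 ]
 [ 0.6617 -0.1736  0.158 ]]
R [ 28.3379 210.5208] 1465 ((29.43219757080078, 212.84771728515625), (76.64956665039062, 23.406055450439453), 47.56376647949219) [[ 0.4409 -0.1422  0.158 ]
 [ 0.4409 -0.144   0.158 ]]
R [189.0413 219.7273] 242 ((189.0, 220.0), (18.0, 14.0), 90.0) [[ 0.5559 -0.1732  0.158 ]
 [ 0.5558 -0.1734  0.158 ]]
Y [330.1814 180.4383] 2674 ((330.5, 185.0), (80.0, 83.0), 90.0) [[ 0.6637 -0.1745  0.12  ]
 [ 0.6632 -0.1784  0.12  ]]
Y [470.418  335.8701] 3148 ((453.99993896484375, 335.4999694824219), (329.99993896484375, 18.999996185302734), -0.0) [[ 0.7642 -0.3501  0.12  ]
 [ 0.749  -0.3466  0.12  ]]
```

View pics/w4.png

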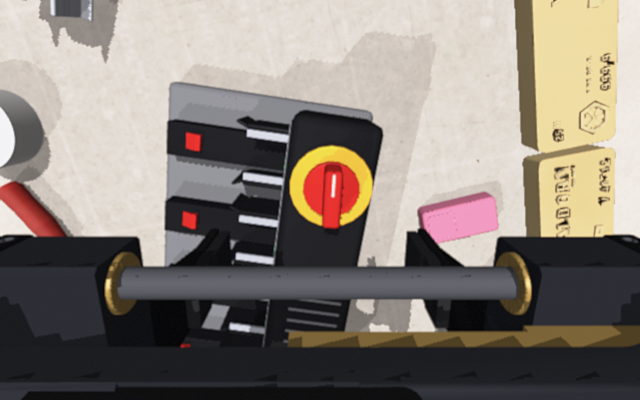

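```bash
python3 - <<'E'
from h import *
p=(.6585,-.179); r=Rt(78)
plan([[(2,(*p,.2),r,1),(6,(*p,.127),r,1)]])
E
```

```text
call
2 x 0.001, 0.022, 0.140, -0.008, 0.010, 0.003 1 
6 x 0.004, 0.024, 0.384, -0.008, 0.010, 0.003 1
```

Call:
{"name": "jog_arm", "arguments": {"moves": [0.001,0.022,0.07,-0.008,0.01,0.003,1,0.001,0.022,0.14,-0.008,0.01,0.003,1,0.004,0.024,0.2,-0.008,0.01,0.003,1,0.004,0.024,0.26,-0.008,0.01,0.003,1,0.004,0.024,0.32,-0.008,0.01,0.003,1,0.004,0.024,0.36,-0.008,0.01,0.003,1,0.004,0.024,0.384,-0.008,0.01,0.003,1,0.004,0.024,0.384,-0.008,0.01,0.003,1]}}

```text
time: 12.55
position: [0.6579, -0.1816, 0.1262]
tool_rot: [2.444, 1.973, -0.002]
ft_force: [-0.2, 2.3, 0.7]
grip_width: 0.999
grip_force: 0.0
```

Call:
{"name": "jog_arm", "arguments": {"moves": [0,0,0,0,0,0,-1,0,0,0,0,0,0,-1,0,0,0,0,0,0,-1,0,0,0,0,0,0,-1,0,0,0,0,0,0,-1,0,0,0,0,0,0,-1,0,0,0,0,0,0,-1,0,0,0,0,0,0,-1], "newtons": 15}}

```text
time: 13.55
position: [0.6611, -0.1819, 0.1268]
tool_rot: [2.439, 1.969, 0.005]
ft_force: [14.1, -3.0, -10.3]
grip_width: 0.166
grip_force: 7.4
```

```bash
python3 -c "
from h import *
st()"
```

```text
t 13.55 p [ 0.6611 -0.1819  0.1268] yaw 77.84092625299624 tilt -0.11155292271414623 f [ 14.132   -2.951  -10.3391] w 0.014483920935545807 7.350638566422276 q [-0.1728  0.4861  0.5472  1.4959 -0.2601  1.225   0.1972]
```

Call:
{"name": "jog_arm", "arguments": {"moves": [0.005,0.008,0,0,0,0,-1,0.01,0.015,0,0,0,0,-1,0.01,0.015,0,0,0,0,-1,0.01,0.015,0,0,0,0,-1,0.01,0.015,0,0,0,0,-1,0.01,0.015,0,0,0,0,-1,0.01,0.015,0,0,0,0,-1,0.01,0.015,0,0,0,0,-1]}}

```text
time: 14.55
position: [0.6619, -0.182, 0.1268]
tool_rot: [2.445, 1.97, -0.006]
ft_force: [-1.0, -5.7, -0.0]
grip_width: 0.16
grip_force: 15.0
```

```bash
python3 -c "
from h import *
st()"
```

```text
t 14.55 p [ 0.6619 -0.182   0.1268] yaw 77.71125385606479 tilt -0.24624429083948288 f [-0.9624 -5.6691 -0.0057] w 0.01396164583728738 15.000039747683331 q [-0.1717  0.4943  0.5475  1.4851 -0.2599  1.2361  0.1936]
```

Call:
{"name": "jog_arm", "arguments": {"moves": [0,0,0,0,0,-0.1,-1,0,0,0,0,0,-0.2,-1,0,0,0,0,0,-0.3,-1,0,0,0,0,0,-0.4,-1,0,0,0,0,0,-0.5,-1,0,0,0,0,0,-0.6,-1,0,0,0,0,0,-0.7,-1,0,0,0,0,0,-0.7,-1]}}

```text
time: 15.55
position: [0.6614, -0.1821, 0.1268]
tool_rot: [-1.577, -2.717, 0.007]
ft_force: [-2.3, -6.0, 0.3]
grip_width: 0.159
grip_force: 15.0
```

Call:
{"name": "jog_arm", "arguments": {"moves": [0,0,0,0,0,-0.1,-1,0,0,0,0,0,-0.2,-1,0,0,0,0,0,-0.3,-1,0,0,0,0,0,-0.4,-1,0,0,0,0,0,-0.5,-1,0,0,0,0,0,-0.6,-1,0,0,0,0,0,-0.66,-1,0,0,0,0,0,-0.66,-1]}}

```text
time: 16.55
position: [0.6611, -0.1825, 0.1268]
tool_rot: [-0.564, -3.088, 0.007]
ft_force: [-3.0, -5.8, 1.7]
grip_width: 0.156
grip_force: 15.0
```

```bash
python3 -c "
from h import *
st(); print(ctrl.get_state()['torque'])"
```

```text
t 16.55 p [ 0.6611 -0.1825  0.1268] yaw 159.30507156603971 tilt 0.09214709360541794 f [-3.0008 -5.7628  1.6608] w 0.013589232480761507 14.99989234667737 q [ 0.015   0.4598  0.2876  1.4776 -0.1291  1.2254  1.528 ]
[-1.1091  0.8295  0.0454]
```

```bash
python3 - <<'E'
from h import *
p=(.6615,-.1825)
plan([[(3,(*p,.127),Rt(159.3),.3),(5,(*p,.24),Rt(159.3),.3)],[(8,(.60,-.2,.28),Rt(102),0.3)],[(8,(.55,-.22,.28),Rt(44),.3)],[(8,(.52,-.245,.26),Rt(-12),1)]])
E
```

```text
call
3 x -0.001, 0.000, -0.001, -0.005, -0.002, 0.000 0.3 
5 x -0.001, -0.001, -0.377, -0.005, -0.002, 0.000 0.3 
call
8 x 0.171, -0.127, -0.133, 0.000, 0.000, 0.955 0.3 
call
8 x -0.031, -0.177, 0.000, 0.000, 0.000, 0.967 0.3 
call
8 x -0.130, -0.010, 0.067, 0.000, 0.000, 0.933 1
```

Call:
{"name": "jog_arm", "arguments": {"moves": [0,0,0,0,0,0,0.3,0,0,0,0,0,0,0.3,0,0,0,0,0,0,0.3,0,0,-0.1,0,0,0,0.3,0,0,-0.2,0,0,0,0.3,0,0,-0.3,0,0,0,0.3,0,0,-0.377,0,0,0,0.3,0,0,-0.377,0,0,0,0.3]}}

```text
time: 17.55
position: [0.6646, -0.179, 0.242]
tool_rot: [0.559, 3.087, -0.002]
ft_force: [-0.6, -0.5, 0.5]
grip_width: 0.645
grip_force: 0.0
```

Call:
{"name": "jog_arm", "arguments": {"moves": [0.171,-0.127,-0.133,0,0,0.955,0.3,0.171,-0.127,-0.133,0,0,0.955,0.3,0.171,-0.127,-0.133,0,0,0.955,0.3,0.171,-0.127,-0.133,0,0,0.955,0.3,0.171,-0.127,-0.133,0,0,0.955,0.3,0.171,-0.127,-0.133,0,0,0.955,0.3,0.171,-0.127,-0.133,0,0,0.955,0.3,0.171,-0.127,-0.133,0,0,0.955,0.3]}}

```text
time: 18.55
position: [0.6015, -0.1966, 0.2788]
tool_rot: [-1.973, -2.445, 0.003]
ft_force: [0.6, -0.5, -0.7]
grip_width: 0.651
grip_force: 0.0
```

Call:
{"name": "jog_arm", "arguments": {"moves": [-0.031,-0.177,0,0,0,0.967,0.3,-0.031,-0.177,0,0,0,0.967,0.3,-0.031,-0.177,0,0,0,0.967,0.3,-0.031,-0.177,0,0,0,0.967,0.3,-0.031,-0.177,0,0,0,0.967,0.3,-0.031,-0.177,0,0,0,0.967,0.3,-0.031,-0.177,0,0,0,0.967,0.3,-0.031,-0.177,0,0,0,0.967,0.3]}}

```text
time: 19.55
position: [0.5517, -0.2172, 0.2796]
tool_rot: [2.91, 1.181, -0.001]
ft_force: [-0.4, 0.0, 0.1]
grip_width: 0.644
grip_force: 0.0
```

Call:
{"name": "jog_arm", "arguments": {"moves": [-0.13,-0.01,0.067,0,0,0.967,1,-0.13,-0.01,0.067,0,0,0.967,1,-0.13,-0.01,0.067,0,0,0.967,1,-0.13,-0.01,0.067,0,0,0.967,1,-0.13,-0.01,0.067,0,0,0.967,1,-0.13,-0.01,0.067,0,0,0.967,1,-0.13,-0.01,0.067,0,0,0.967,1,-0.13,-0.01,0.067,0,0,0.967,1]}}

```text
time: 20.55
position: [0.5216, -0.2422, 0.2596]
tool_rot: [3.117, -0.378, 0.0]
ft_force: [-0.3, -0.5, 0.2]
grip_width: 1.003
grip_force: 0.0
```

```bash
python3 - <<'E'
from h import *
st(); w=snap('wrist','w5.png')
for n,c,z in (('R',RED,.0545),('Y',YEL,.12)):
  for b in blobs(w,*c,amin=60): pr(n,b[0],b[1],b[2],onz(w,[b[0],b[2][0]],z))
im=snap('top')
for b in blobs(im,*RED,roi=(340,120,500,300)): pr('topR',b[0],b[1],b[2], onz(im,[b[0]],.0545)[0])
for b in blobs(im,*YEL,roi=(280,120,500,300)): pr('topY',b[0],b[1],b[2], onz(im,[b[0]],.021)[0])
E
```

```text
t 20.55 p [ 0.5216 -0.2422  0.2596] yaw -13.813287254941248 tilt 0.015519984225544821 f [-0.3279 -0.4882  0.1943] w 0.08726307363116387 0.0 q [-0.2039  0.1608  0.6692  1.6095 -0.0994  1.4058 -1.3365]
R [202.7487  30.991 ] 2324 ((203.0, 31.5), (63.0, 58.0), 90.0) [[ 0.6785 -0.1672  0.0545]
 [ 0.678  -0.1673  0.0545]]
R [208.2762 181.1004] 239 ((208.0, 181.5), (15.0, 16.0), 90.0) [[ 0.5366 -0.1251  0.0545]
 [ 0.5362 -0.1246  0.0545]]
R [285.9918 189.5779] 244 ((286.0, 189.5), (15.0, 16.0), 90.0) [[ 0.5076 -0.2034  0.0545]
 [ 0.5077 -0.2034  0.0545]]
R [362.8347 197.7851] 242 ((362.9615478515625, 197.6923065185547), (16.277639389038086, 15.49317455291748), 11.309932708740234) [[ 0.4787 -0.2819  0.0545]
 [ 0.4788 -0.2821  0.0545]]
R [438.6255 205.8807] 243 ((438.7115478515625, 205.9423065185547), (17.454336166381836, 15.297059059143066), 11.309932708740234) [[ 0.4498 -0.3605  0.0545]
 [ 0.4497 -0.3606  0.0545]]
R [305.4116 323.2368] 967 ((304.6921691894531, 324.9775085449219), (19.180919647216797, 67.1187973022461), 56.768287658691406) [[ 0.3411 -0.1823  0.0545]
 [ 0.3389 -0.1809  0.0545
[... 1630 characters left out ...]
012512207) [ 0.5036 -0.2034  0.0545]
topR [423.25   242.9375] 48 ((423.5, 243.0), (6.0, 7.0), 90.0) [ 0.4747 -0.2825  0.0545]
topR [389.4096 296.8675] 83 ((387.676513671875, 297.7059020996094), (5.578319072723389, 19.402849197387695), 75.96376037597656) [ 0.3241 -0.1863  0.0545]
topY [390.5644 175.4422] 303 ((391.5, 174.5), (25.0, 27.0), 90.0) [ 0.6714 -0.1966  0.021 ]
topY [305.2764 199.0813] 123 ((305.5, 199.0), (10.0, 11.0), 90.0) [0.5973 0.0535 0.021 ]
topY [281.3243 231.2432] 37 ((282.0, 232.5), (11.0, 4.0), 90.0) [0.5026 0.1211 0.021 ]
topY [302.0284 252.0851] 141 ((301.8999938964844, 252.2000274658203), (11.62755298614502, 12.074767112731934), 26.56505012512207) [0.4435 0.06   0.021 ]
```

View pics/w5.png

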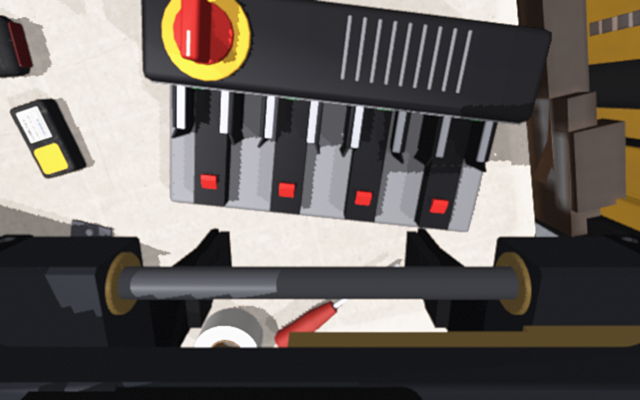

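```bash
python3 - <<'E'
from h import *
plan([[(8,(.58,.03,.2),Rt(2),1)]])
E
```

```text
call
8 x -0.029, -0.928, 0.197, 0.001, -0.000, -0.264 1
```

Call:
{"name": "jog_arm", "arguments": {"moves": [-0.029,-0.928,0.197,0,0,-0.264,1,-0.029,-0.928,0.197,0,0,-0.264,1,-0.029,-0.928,0.197,0,0,-0.264,1,-0.029,-0.928,0.197,0,0,-0.264,1,-0.029,-0.928,0.197,0,0,-0.264,1,-0.029,-0.928,0.197,0,0,-0.264,1,-0.029,-0.928,0.197,0,0,-0.264,1,-0.029,-0.928,0.197,0,0,-0.264,1]}}

```text
time: 21.65
position: [0.5803, 0.0279, 0.2007]
tool_rot: [3.139, 0.048, 0.001]
ft_force: [-0.0, -0.5, -0.6]
grip_width: 1.0
grip_force: 0.0
```

```bash
python3 - <<'E'
from h import *
st(); w=snap('wrist','w6.png')
for b in blobs(w,*YEL,amin=300,roi=(200,60,450,240)):
    q=onz(w,cv2.boxPoints(b[2]),.021); pr('Y',b[0],b[1],b[2],onz(w,[b[0]],.021)); pr(q)
hsv=cv2.cvtColor(w['pixels'],cv2.COLOR_RGB2HSV)
m=cv2.inRange(hsv,np.array([0,0,0]),np.array([180,255,70])); m[240:]=0; m[:,:200]=0;m[:,450:]=0
n,l,s,c=cv2.connectedComponentsWithStats(m)
for i in range(1,n):
    if s[i,4]>300:
        rr=cv2.minAreaRect(np.argwhere(l==i)[:,::-1].astype(np.float32)); pr('D',s[i],rr); pr(onz(w,cv2.boxPoints(rr),.021))
E
```

```text
t 21.65 p [0.5803 0.0279 0.2007] yaw 1.761634020613027 tilt 0.0387130963758775 f [-0.0116 -0.4679 -0.5551] w 0.08699364269849137 0.0 q [-0.49    0.192   0.4507  1.6753 -0.0845  1.2933 -1.5635]
Y [291.4623 153.3978] 1008 ((291.0, 153.5), (31.0, 32.0), 90.0) [[0.6   0.054 0.021]]
[[0.6145 0.07   0.021 ]
 [0.6154 0.0391 0.021 ]
 [0.585  0.0385 0.021 ]
 [0.584  0.07   0.021 ]]
D [ 200    0  121   53 4800] ((260.0, 26.0), (52.0, 120.0), 90.0)
[[0.7324 0.1352 0.021 ]
 [0.7356 0.0305 0.021 ]
 [0.6932 0.0291 0.021 ]
 [0.6899 0.1377 0.021 ]]
D [ 268   85   47   88 1397] ((291.3658142089844, 128.64535522460938), (86.85055541992188, 44.32455825805664), 87.70938873291016)
[[0.6621 0.0769 0.021 ]
 [0.665  0.0358 0.021 ]
 [0.5831 0.0303 0.021 ]
 [0.58   0.074  0.021 ]]
D [403 155  40  71 586] ((421.70001220703125, 190.59999084472656), (8.049844741821289, 77.36795043945312), 26.56505012512207)
[[ 0.5308 -0.0596  0.021 ]
 [ 0.6035 -0.0867  0.021 ]
 [ 0.6002 -0.0942  0.021 ]
 [ 0.527  -0.0674  0.021 ]]
D [261 228  38  12 316] ((279.5, 233.5), (37.0, 11.0), -0.0)
[[0.5092 0.0848 0.021 ]
 [0.5214 0.0846 0.021 ]
 [0.5226 0.0464 0.021 ]
 [0.5103 0.0462 0.021 ]]
```

```bash
python3 - <<'E'
from h import *
p=(.5985,.0535); r=Rt(3)
plan([[(4,(*p,.06),r,1),(4,(*p,.004),r,1)]])
E
```

```text
call
4 x 0.063, -0.083, 0.469, 0.002, -0.001, -0.020 1 
4 x 0.063, -0.084, 0.655, 0.002, -0.001, -0.020 1
```

Call:
{"name": "jog_arm", "arguments": {"moves": [0.063,-0.084,0.12,0,0,-0.02,1,0.063,-0.084,0.28,0,0,-0.02,1,0.063,-0.084,0.42,0,0,-0.02,1,0.063,-0.084,0.5,0,0,-0.02,1,0.063,-0.084,0.57,0,0,-0.02,1,0.063,-0.084,0.62,0,0,-0.02,1,0.063,-0.084,0.654,0,0,-0.02,1,0.063,-0.084,0.654,0,0,-0.02,1]}}

```text
time: 22.7
position: [0.5979, 0.0552, 0.0035]
tool_rot: [3.139, 0.085, -0.001]
ft_force: [-0.9, 1.1, -0.5]
grip_width: 1.0
grip_force: 0.0
```

Call:
{"name": "jog_arm", "arguments": {"moves": [0,0,0,0,0,0,-1,0,0,0,0,0,0,-1,0,0,0,0,0,0,-1,0,0,0,0,0,0,-1,0,0,0,0,0,0,-1,0,0,0,0,0,0,-1,0,0,0,0,0,0,-1,0,0,0,0,0,0,-1], "newtons": 40}}

```text
time: 23.7
position: [0.5982, 0.0552, 0.004]
tool_rot: [3.139, 0.085, -0.0]
ft_force: [-0.5, -1.1, 1.1]
grip_width: 0.503
grip_force: 39.9
```

```bash
cat >> h.py <<'E'
CY=-20.1; F=np.array([np.cos(np.radians(CY)),np.sin(np.radians(CY))])
BAY=[(.5843,-.1432),(.5554,-.2217),(.5265,-.3004),(.4978,-.3788)]
def bay(i,x,z,lat=0): return np.r_[np.array(BAY[i])+F*x+np.array([-F[1],F[0]])*lat,.05+z]
E
python3 - <<'E'
from h import *
st(); p=np.array(ctrl.get_state()['position']); r=Rt(CY); r3=Rt(3)
G=-.022
plan([[(8,p+[0,0,.14],r3,-1)],[(8,bay(0,G-.055,.08),r,-1)]])
E
```

```text
t 23.7 p [0.5982 0.0552 0.004 ] yaw 3.1132323359876097 tilt -0.011291966224225429 f [-0.4632 -1.1027  1.0762] w 0.04378145666423077 39.907878041267395 q [-0.4635  0.4345  0.3946  1.8073 -0.1995  0.9394 -1.5   ]
call
8 x -0.000, 0.001, -0.467, 0.002, 0.000, 0.002 -1 
call
8 x -0.317, 0.557, 0.047, 0.000, 0.000, 0.385 -1
```

Call:
{"name": "jog_arm", "arguments": {"moves": [0,0,-0.1,0,0,0,-1,0,0,-0.2,0,0,0,-1,0,0,-0.3,0,0,0,-1,0,0,-0.4,0,0,0,-1,0,0,-0.467,0,0,0,-1,0,0,-0.467,0,0,0,-1,0,0,-0.467,0,0,0,-1,0,0,-0.467,0,0,0,-1]}}

```text
time: 24.7
position: [0.5972, 0.0557, 0.1424]
tool_rot: [3.138, 0.086, -0.004]
ft_force: [0.1, 0.3, -2.1]
grip_width: 0.502
grip_force: 39.9
```

Call:
{"name": "jog_arm", "arguments": {"moves": [-0.317,0.557,0.047,0,0,0.385,-1,-0.317,0.557,0.047,0,0,0.385,-1,-0.317,0.557,0.047,0,0,0.385,-1,-0.317,0.557,0.047,0,0,0.385,-1,-0.317,0.557,0.047,0,0,0.385,-1,-0.317,0.557,0.047,0,0,0.385,-1,-0.317,0.557,0.047,0,0,0.385,-1,-0.317,0.557,0.047,0,0,0.385,-1]}}

```text
time: 25.7
position: [0.5127, -0.1155, 0.1301]
tool_rot: [3.093, -0.542, 0.0]
ft_force: [0.1, 0.1, -2.5]
grip_width: 0.499
grip_force: 39.9
```

```bash
python3 - <<'E'
from h import *
st(); w=snap('wrist','w7.png'); cv2.imwrite('pics/w7c.png',cv2.resize(w['pixels'][60:360,150:500,::-1],None,fx=1.7,fy=1.7))
r=Rt(CY); G=-.022; r0=Rt(3)
pr(proj(w,[bay(0,-.053,.0055),bay(1,-.053,.0055)]))
for b in blobs(w,*RED,amin=60): pr(b[0],b[1],onz(w,[b[0]],.0545))
plan([[(5,bay(0,G-.055,.006),r,-1)]])
E
```

```text
t 25.7 p [ 0.5127 -0.1155  0.1301] yaw -19.881430509927327 tilt 0.018635557587007617 f [ 0.1342  0.1421 -2.5479] w 0.043456383281963946 39.90883469581604 q [-0.376   0.1321  0.5895  1.895  -0.0788  1.1377 -1.6752]
[[320.6031 172.5065]
 [442.3152 173.117 ]]
[440.4595 170.3955] 531 [[ 0.5076 -0.203   0.0545]]
[561.6594 170.8681] 508 [[ 0.4788 -0.2817  0.0545]]
call
5 x -0.001, 0.003, 0.247, 0.002, -0.000, 0.003 -1
```

View pics/w7c.png

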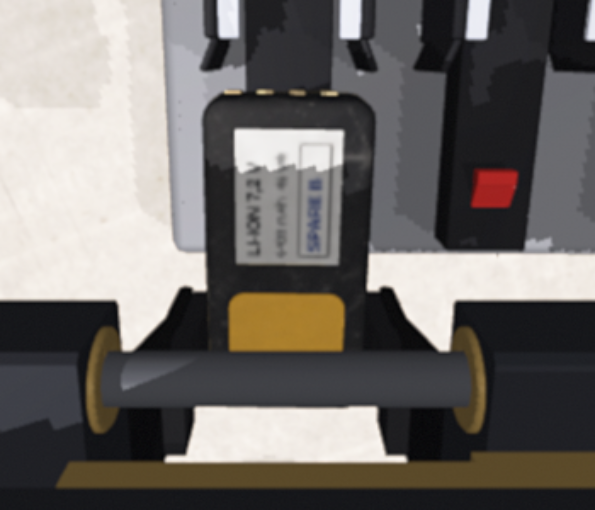

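Call:
{"name": "jog_arm", "arguments": {"moves": [0,0.003,0.08,0,0,0.003,-1,0,0.003,0.15,0,0,0.003,-1,0,0.003,0.2,0,0,0.003,-1,0,0.003,0.235,0,0,0.003,-1,0,0.003,0.247,0,0,0.003,-1,0,0.003,0.247,0,0,0.003,-1,0.02,0.003,0.247,0,0,0.003,-1,0.04,0.003,0.247,0,0,0.003,-1]}}

```text
time: 26.75
position: [0.5243, -0.1216, 0.0567]
tool_rot: [3.092, -0.55, 0.002]
ft_force: [-0.8, 0.1, -1.5]
grip_width: 0.502
grip_force: 39.9
```

Call:
{"name": "jog_arm", "arguments": {"moves": [0.02,0,0,0,0,0,-1,0.04,0,0,0,0,0,-1,0.06,0,0,0,0,0,-1,0.08,0,0,0,0,0,-1,0.1,0,0,0,0,0,-1,0.115,0,0,0,0,0,-1,0.125,0,0,0,0,0,-1,0.125,0,0,0,0,0,-1]}}

```text
time: 27.75
position: [0.5588, -0.1345, 0.0561]
tool_rot: [3.091, -0.55, 0.001]
ft_force: [0.9, -0.3, -2.3]
grip_width: 0.498
grip_force: 39.9
```

```bash
python3 - <<'E'
from h import *
st(); s=ctrl.get_state(); d=np.array(s['position'][:2])-BAY[0]; pr('x',d@F,'lat',d@[-F[1],F[0]],'fx',np.array(s['ft_force'][:2])@F)
E
```

```text
t 27.75 p [ 0.5588 -0.1345  0.0561] yaw -20.162396815180873 tilt 0.05206514728363629 f [ 0.9064 -0.2905 -2.3273] w 0.04330729581725699 39.90909397602081 q [-0.2986  0.3358  0.5723  1.8455 -0.209   1.0198 -1.5644]
x -0.02694407672564549 lat -0.0005457588482350919 fx 0.951028084493474
```

Call:
{"name": "jog_arm", "arguments": {"moves": [0.006,0,0,0,0,0,-1,0.012,0,0,0,0,0,-1,0.018,0,0,0,0,0,-1,0.023,0,0,0,0,0,-1,0.027,0,0,0,0,0,-1,0.03,0,0,0,0,0,-1,0.03,0,0,0,0,0,-1,0.03,0,0,0,0,0,-1]}}

```text
time: 28.75
position: [0.5642, -0.1365, 0.0553]
tool_rot: [3.093, -0.549, -0.009]
ft_force: [-7.7, 2.3, 0.8]
grip_width: 0.502
grip_force: 39.9
```

```bash
python3 - <<'E'
from h import *
st(); s=ctrl.get_state(); d=np.array(s['position'][:2])-BAY[0]; pr('x',d@F,'lat',d@[-F[1],F[0]],'fx',np.array(s['ft_force'][:2])@F)
E
```

```text
t 28.75 p [ 0.5642 -0.1365  0.0553] yaw -20.1374021864744 tilt -0.3355439405656088 f [-7.738   2.274   0.7682] w 0.04366185696013761 39.88931715488434 q [-0.2894  0.354   0.5697  1.8257 -0.2186  1.031  -1.5558]
x -0.02118198072773588 lat -0.0005660619195443865 fx -8.048194756039758
```

Call:
{"name": "jog_arm", "arguments": {"moves": [0.02,0,0,0,0,0,0.4,0.02,0,0,0,0,0,0.4,0.02,0,0,0,0,0,0.4,0.02,0,-0.1,0,0,0,0.4,0.02,0,-0.25,0,0,0,0.4,0,0,-0.4,0,0,0,0.4,0,0,-0.5,0,0,0,0.4,0,0,-0.5,0,0,0,0.4]}}

```text
time: 29.75
position: [0.5695, -0.1379, 0.2096]
tool_rot: [3.092, -0.55, 0.012]
ft_force: [-0.2, -0.2, -0.2]
grip_width: 0.7
grip_force: 0.0
```

```bash
python3 - <<'E'
from h import *
st(); w=snap('wrist','w8.png'); im=snap('top','t8.png')
cv2.imwrite('pics/w8c.png',w['pixels'][20:330,150:600,::-1])
for b in blobs(w,*RED,amin=30): pr(b[0],b[1],onz(w,[b[0]],.0545))
pr(proj(w,[bay(0,-.053,.0055),bay(0,-.043,.021)]))
# lane packs
for b in blobs(im,*YEL,roi=(200,200,340,290),amin=60): pr('topY',b[0],b[1])
for i,(uv) in enumerate([(302.05,252.1)]):
    pr(onz(im,[uv],.058+.021*np.sin(.157)+.021), lane(.022,.021))
r=Rt(LPSI,9)
plan([[(8,(.53,-.05,.25),Rt(20),1)],[(8,lane(.030,.14),r,1)]])
E
```

```text
t 29.75 p [ 0.5695 -0.1379  0.2096] yaw -20.171397892085736 tilt 0.45374659588156285 f [-0.1579 -0.2344 -0.2162] w 0.060933955033957946 0.0 q [-0.3363  0.2034  0.608   1.6622 -0.1198  1.3055 -1.6303]
[333.368   49.0837] 4087 [[ 0.6717 -0.1888  0.0545]]
[91.52   90.0667] 75 [[0.7129 0.0189 0.0545]]
[404.984 216.984] 312 [[ 0.5078 -0.203   0.0545]]
[492.6738 216.8415] 328 [[ 0.4791 -0.2814  0.0545]]
[580.2192 216.7718] 333 [[ 0.4504 -0.3598  0.0545]]
[317.0853 217.3447] 293 [[ 0.5363 -0.1244  0.0545]]
[[318.3335 219.1398]
 [318.3476 214.3047]]
topY [246.7285 221.1258] 151
topY [275.2121 236.7879] 198
topY [302.0141 252.1268] 142
[[0.4448 0.0582 0.0823]] [0.4496 0.0607 0.0822]
call
8 x -0.216, -0.230, -0.147, 0.001, -0.001, -0.669 1 
call
8 x -0.153, -0.415, 0.163, 0.054, 0.143, -0.687 1
```

View pics/w8c.png

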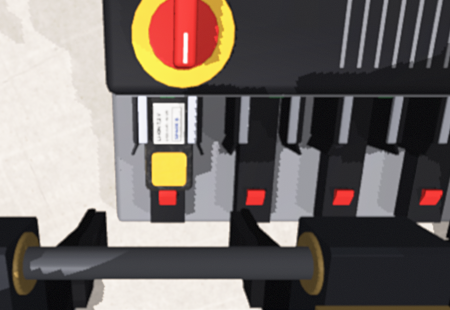

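```bash
sed -i 's/LO=np.array(\[.4407,.0445\])/LO=np.array([.4387,.0439])/' h.py; python3 - <<'E'
from h import *
r=Rt(LPSI,9)
plan([[(8,(.53,-.05,.25),Rt(20),1)],[(8,lane(.022,.10),r,1)],[(8,lane(.022,.0105),r,1)]])
E
```

```text
call
8 x -0.216, -0.230, -0.147, 0.001, -0.001, -0.669 1 
call
8 x -0.164, -0.412, 0.299, 0.054, 0.143, -0.687 1 
call
8 x 0.000, 0.000, 0.298, 0.000, 0.000, 0.000 1
```

Call:
{"name": "jog_arm", "arguments": {"moves": [-0.216,-0.23,-0.147,0,0,-0.669,1,-0.216,-0.23,-0.147,0,0,-0.669,1,-0.216,-0.23,-0.147,0,0,-0.669,1,-0.216,-0.23,-0.147,0,0,-0.669,1,-0.216,-0.23,-0.147,0,0,-0.669,1,-0.216,-0.23,-0.147,0,0,-0.669,1,-0.216,-0.23,-0.147,0,0,-0.669,1,-0.216,-0.23,-0.147,0,0,-0.669,1]}}

```text
time: 30.85
position: [0.5299, -0.0501, 0.2499]
tool_rot: [3.093, 0.543, -0.001]
ft_force: [-0.8, -0.0, -1.2]
grip_width: 1.001
grip_force: 0.0
```

Call:
{"name": "jog_arm", "arguments": {"moves": [-0.164,-0.412,0.299,0.054,0.143,-0.687,1,-0.164,-0.412,0.299,0.054,0.143,-0.687,1,-0.164,-0.412,0.299,0.054,0.143,-0.687,1,-0.164,-0.412,0.299,0.054,0.143,-0.687,1,-0.164,-0.412,0.299,0.054,0.143,-0.687,1,-0.164,-0.412,0.299,0.054,0.143,-0.687,1,-0.164,-0.412,0.299,0.054,0.143,-0.687,1,-0.164,-0.412,0.299,0.054,0.143,-0.687,1]}}

```text
time: 31.85
position: [0.4417, 0.0492, 0.1603]
tool_rot: [-2.63, -1.557, -0.205]
ft_force: [-0.2, -0.2, -0.5]
grip_width: 0.998
grip_force: 0.0
```

```bash
python3 - <<'E'
from h import *
st(); pr(lane(.022,.1)); w=snap('wrist','w9.png')
for b in blobs(w,*YEL,amin=200,roi=(230,0,420,260)): pr(b[0],b[1],b[2])
pr(proj(w,[lane(.021,.021),lane(.107,.021),lane(.102,.0385)]))
r=Rt(LPSI,9)
plan([[(4,lane(.022,.04),r,1),(4,lane(.022,.0105),r,1)]])
E
```

```text
t 31.85 p [0.4417 0.0492 0.1603] yaw 61.24352572363591 tilt 8.875495606711867 f [-0.2474 -0.1667 -0.5136] w 0.08682038083939767 0.0 q [-0.5544 -0.1752  0.4504  2.0982 -0.0563  1.1126 -0.5859]
[0.4416 0.0492 0.1602]
[319.0918  82.6916] 2746 ((318.0, 77.5), (47.0, 108.0), 90.0)
[317.9715 204.7992] 1718 ((318.0, 205.0), (40.0, 42.0), 90.0)
[[316.2517 204.5038]
 [315.9572  78.4004]
 [315.8788  85.8046]]
call
4 x 0.000, -0.000, 0.200, 0.001, 0.002, -0.001 1 
4 x 0.001, -0.000, 0.299, 0.001, 0.002, -0.001 1
```

Call:
{"name": "jog_arm", "arguments": {"moves": [0,0,0.08,0,0,0,1,0,0,0.15,0,0,0,1,0,0,0.2,0,0,0,1,0,0,0.24,0,0,0,1,0,0,0.27,0,0,0,1,0,0,0.29,0,0,0,1,0,0,0.298,0,0,0,1,0,0,0.298,0,0,0,1]}}

```text
time: 32.9
position: [0.4483, 0.0613, 0.072]
tool_rot: [-2.629, -1.558, -0.205]
ft_force: [-0.7, 0.0, 0.0]
grip_width: 0.998
grip_force: 0.0
```

Call:
{"name": "jog_arm", "arguments": {"moves": [0,0,0,0,0,0,-1,0,0,0,0,0,0,-1,0,0,0,0,0,0,-1,0,0,0,0,0,0,-1,0,0,0,0,0,0,-1,0,0,0,0,0,0,-1,0,0,0,0,0,0,-1,0,0,0,0,0,0,-1], "newtons": 45}}

```text
time: 33.9
position: [0.4482, 0.0612, 0.0719]
tool_rot: [-2.629, -1.558, -0.205]
ft_force: [-0.7, -0.5, 0.4]
grip_width: 0.501
grip_force: 45.0
```

```bash
python3 - <<'E'
from h import *
st(); pr(lane(.022,.0105)); s=ctrl.get_state()
h0=.0105
p=lane(.022,.15); r=Rt(LPSI,9)
plan([[(8,lane(.022,.13),r,-1)],[(8,(.50,-.06,.22),Rt(15),-1)],[(8,bay(1,-.022-.055,.07),Rt(CY),-1)]])
E
```

```text
t 33.9 p [0.4482 0.0612 0.0719] yaw 61.29447930555241 tilt 8.889956100293098 f [-0.7176 -0.5488  0.3842] w 0.043607490917731306 44.99952971935272 q [-0.5676 -0.0406  0.4736  2.1854 -0.1389  0.909  -0.5138]
[0.4483 0.0615 0.0718]
call
8 x 0.000, 0.000, -0.398, 0.001, 0.002, -0.000 -1 
call
8 x -0.192, 0.346, -0.132, -0.061, -0.142, 0.770 -1 
call
8 x -0.171, 0.421, 0.333, 0.000, 0.000, 0.585 -1
```

Call:
{"name": "jog_arm", "arguments": {"moves": [0,0,-0.05,0,0,0,-1,0,0,-0.12,0,0,0,-1,0,0,-0.2,0,0,0,-1,0,0,-0.3,0,0,0,-1,0,0,-0.398,0,0,0,-1,0,0,-0.398,0,0,0,-1,0,0,-0.398,0,0,0,-1,0,0,-0.398,0,0,0,-1]}}

```text
time: 34.9
position: [0.4382, 0.0451, 0.1884]
tool_rot: [-2.629, -1.558, -0.201]
ft_force: [0.2, 0.1, -1.6]
grip_width: 0.499
grip_force: 45.0
```

Call:
{"name": "jog_arm", "arguments": {"moves": [-0.192,0.346,-0.132,-0.061,-0.142,0.77,-1,-0.192,0.346,-0.132,-0.061,-0.142,0.77,-1,-0.192,0.346,-0.132,-0.061,-0.142,0.77,-1,-0.192,0.346,-0.132,-0.061,-0.142,0.77,-1,-0.192,0.346,-0.132,-0.061,-0.142,0.77,-1,-0.192,0.346,-0.132,-0.061,-0.142,0.77,-1,-0.192,0.346,-0.132,-0.061,-0.142,0.77,-1,-0.192,0.346,-0.132,-0.061,-0.142,0.77,-1]}}

```text
time: 35.9
position: [0.4997, -0.0601, 0.22]
tool_rot: [3.113, 0.41, -0.001]
ft_force: [-0.2, -0.4, -2.1]
grip_width: 0.498
grip_force: 45.0
```

Call:
{"name": "jog_arm", "arguments": {"moves": [-0.171,0.421,0.333,0,0,0.585,-1,-0.171,0.421,0.333,0,0,0.585,-1,-0.171,0.421,0.333,0,0,0.585,-1,-0.171,0.421,0.333,0,0,0.585,-1,-0.171,0.421,0.333,0,0,0.585,-1,-0.171,0.421,0.333,0,0,0.585,-1,-0.171,0.421,0.333,0,0,0.585,-1,-0.171,0.421,0.333,0,0,0.585,-1]}}

```text
time: 36.9
position: [0.4833, -0.1952, 0.1209]
tool_rot: [3.091, -0.546, 0.001]
ft_force: [-1.0, 0.0, -0.9]
grip_width: 0.5
grip_force: 45.0
```

```bash
python3 - <<'E'
from h import *
st(); w=snap('wrist','w10.png')
for b in blobs(w,*YEL,amin=200,roi=(150,0,520,260)): pr('Y',b[0],b[1],b[2])
for b in blobs(w,*RED,amin=60): pr('R',b[0],b[1],onz(w,[b[0]],.0545))
im=snap('top')
for b in blobs(im,*YEL,roi=(200,200,340,290),amin=40): pr('topY',b[0],b[1])
r=Rt(CY)
plan([[(5,bay(1,-.077,.0125),r,-1)]])
E
```

```text
t 36.9 p [ 0.4833 -0.1952  0.1209] yaw -20.044271371947392 tilt 0.06347999900377739 f [-0.9911  0.0126 -0.8778] w 0.04350988851290645 44.999011158943176 q [-0.3038  0.1379  0.6868  1.9181 -0.0948  1.1173 -1.5008]
Y [177.0697 124.8284] 2698 ((176.99998474121094, 125.0), (53.99999237060547, 51.99999237060547), 0.0)
Y [318.1483 246.0058] 1564 ((317.5, 245.5), (27.0, 63.0), 90.0)
R [191.4078 172.2132] 591 [[ 0.5364 -0.1251  0.0545]]
R [443.6614 172.8807] 570 [[ 0.4786 -0.2819  0.0545]]
R [569.4278 172.8122] 575 [[ 0.4499 -0.3606  0.0545]]
topY [275.202  236.8232] 198
topY [302.0282 252.169 ] 142
call
5 x -0.001, -0.000, 0.194, 0.002, -0.001, 0.000 -1
```

Call:
{"name": "jog_arm", "arguments": {"moves": [0,0,0.06,0,0,0,-1,0,0,0.12,0,0,0,-1,0,0,0.16,0,0,0,-1,0,0,0.185,0,0,0,-1,0,0,0.194,0,0,0,-1,0,0,0.194,0,0,0,-1,0.02,0,0.194,0,0,0,-1,0.04,0,0.194,0,0,0,-1]}}

```text
time: 38.0
position: [0.4952, -0.2, 0.0629]
tool_rot: [3.091, -0.548, 0.002]
ft_force: [-1.0, -0.3, -1.2]
grip_width: 0.496
grip_force: 45.0
```

Call:
{"name": "jog_arm", "arguments": {"moves": [0.02,0,0,0,0,0,-1,0.04,0,0,0,0,0,-1,0.06,0,0,0,0,0,-1,0.08,0,0,0,0,0,-1,0.1,0,0,0,0,0,-1,0.115,0,0,0,0,0,-1,0.125,0,0,0,0,0,-1,0.13,0,0,0,0,0,-1]}}

```text
time: 39.0
position: [0.531, -0.2133, 0.0624]
tool_rot: [3.091, -0.548, -0.0]
ft_force: [-0.4, -0.5, -1.7]
grip_width: 0.502
grip_force: 45.0
```

Call:
{"name": "jog_arm", "arguments": {"moves": [0.006,0,0,0,0,0,-1,0.012,0,0,0,0,0,-1,0.018,0,0,0,0,0,-1,0.023,0,0,0,0,0,-1,0.027,0,0,0,0,0,-1,0.03,0,0,0,0,0,-1,0.03,0,0,0,0,0,-1,0.03,0,0,0,0,0,-1]}}

```text
time: 40.0
position: [0.5378, -0.2157, 0.0619]
tool_rot: [3.092, -0.548, -0.005]
ft_force: [-4.5, 1.9, 0.6]
grip_width: 0.5
grip_force: 45.0
```

```bash
cat >> h.py <<'E'
def ins(i):
    st(); s=ctrl.get_state(); d=np.array(s['position'][:2])-BAY[i]; pr('x',d@F,'lat',d@[-F[1],F[0]],'fx',np.array(s['ft_force'][:2])@F)
E
python3 -c "
from h import *
ins(1)"
```

```text
t 40.0 p [ 0.5378 -0.2157  0.0619] yaw -20.115282446934426 tilt -0.1679282167918025 f [-4.4634  1.898   0.6153] w 0.043501379124857215 44.99919891357422 q [-0.2172  0.356   0.6549  1.8283 -0.2456  1.0427 -1.3889]
x -0.018552146353740365 lat -0.0004229421508294782 fx -4.8438145604589
```

Call:
{"name": "jog_arm", "arguments": {"moves": [0.008,0,0,0,0,0,-1,0.008,0,0,0,0,0,0.4,0.008,0,0,0,0,0,0.4,0.008,0,0,0,0,0,0.4,0.008,0,-0.1,0,0,0,0.4,0,0,-0.25,0,0,0,0.4,0,0,-0.4,0,0,0,0.4,0,0,-0.5,0,0,0,0.4]}}

```text
time: 41.0
position: [0.5413, -0.2166, 0.2157]
tool_rot: [3.091, -0.548, 0.01]
ft_force: [0.3, -0.4, -0.3]
grip_width: 0.701
grip_force: 0.0
```

```bash
python3 - <<'E'
from h import *
st(); w=snap('wrist','w11.png')
for b in blobs(w,*RED,amin=30): pr(b[0],b[1],onz(w,[b[0]],.0545))
for b in blobs(w,*YEL,amin=200,roi=(150,60,520,260)): pr('Y',b[0],b[1],onz(w,[b[0]],.071))
im=snap('top')
for b in blobs(im,*YEL,roi=(200,200,340,290),amin=40): pr('topY',b[0],b[1])
r=Rt(LPSI,9)
plan([[(8,(.50,-.06,.25),Rt(20),1)],[(8,lane(.022,.10),r,1)]])
E
```

```text
t 41.0 p [ 0.5413 -0.2166  0.2157] yaw -20.11796600104912 tilt 0.3828597506287119 f [ 0.3022 -0.3931 -0.3117] w 0.061010961026709463 0.0 q [-0.2736  0.2032  0.6996  1.6619 -0.1335  1.3186 -1.4736]
[210.5005  50.7555] 3329 [[ 0.679  -0.1688  0.0545]]
[ 7.8784 90.8243] 74 [[0.7105 0.0129 0.0545]]
[230.9777 215.8104] 269 [[ 0.5361 -0.1249  0.0545]]
[317.4404 215.5812] 277 [[ 0.5075 -0.2036  0.0545]]
[403.4846 215.4027] 293 [[ 0.4789 -0.2819  0.0545]]
[489.5182 215.3234] 303 [[ 0.4502 -0.3603  0.0545]]
Y [218.7306  85.5007] 2079 [[ 0.6485 -0.1676  0.071 ]]
Y [224.7728 187.4552] 1162 [[ 0.5665 -0.1364  0.071 ]]
Y [317.9163 187.7873] 1147 [[ 0.5373 -0.215   0.071 ]]
topY [275.2172 236.7778] 198
topY [302.     252.1197] 142
call
8 x -0.313, -0.443, -0.113, 0.004, -0.010, -0.669 1 
call
8 x -0.058, -0.409, 0.299, 0.054, 0.143, -0.687 1
```

Call:
{"name": "jog_arm", "arguments": {"moves": [-0.313,-0.443,-0.113,0.004,-0.01,-0.669,1,-0.313,-0.443,-0.113,0.004,-0.01,-0.669,1,-0.313,-0.443,-0.113,0.004,-0.01,-0.669,1,-0.313,-0.443,-0.113,0.004,-0.01,-0.669,1,-0.313,-0.443,-0.113,0.004,-0.01,-0.669,1,-0.313,-0.443,-0.113,0.004,-0.01,-0.669,1,-0.313,-0.443,-0.113,0.004,-0.01,-0.669,1,-0.313,-0.443,-0.113,0.004,-0.01,-0.669,1]}}

```text
time: 42.1
position: [0.4969, -0.0592, 0.2457]
tool_rot: [-3.091, -0.543, 0.016]
ft_force: [-0.1, -0.3, -0.3]
grip_width: 0.998
grip_force: 0.0
```

Call:
{"name": "jog_arm", "arguments": {"moves": [-0.058,-0.409,0.299,0.054,0.143,-0.687,1,-0.058,-0.409,0.299,0.054,0.143,-0.687,1,-0.058,-0.409,0.299,0.054,0.143,-0.687,1,-0.058,-0.409,0.299,0.054,0.143,-0.687,1,-0.058,-0.409,0.299,0.054,0.143,-0.687,1,-0.058,-0.409,0.299,0.054,0.143,-0.687,1,-0.058,-0.409,0.299,0.054,0.143,-0.687,1,-0.058,-0.409,0.299,0.054,0.143,-0.687,1]}}

```text
time: 43.1
position: [0.4378, 0.0507, 0.1571]
tool_rot: [-2.624, -1.553, -0.193]
ft_force: [-1.1, -0.4, -0.5]
grip_width: 0.999
grip_force: 0.0
```

```bash
python3 - <<'E'
from h import *
st(); w=snap('wrist','w12.png')
for b in blobs(w,*YEL,amin=200,roi=(230,0,420,260)): pr(b[0],b[1],b[2])
r=Rt(LPSI,9)
plan([[(8,lane(.022,.0105),r,1)]])
E
```

```text
t 43.1 p [0.4378 0.0507 0.1571] yaw 61.18826018110493 tilt 8.753539389746269 f [-1.1095 -0.3681 -0.5348] w 0.0869412869573314 0.0 q [-0.6011 -0.1783  0.493   2.1035 -0.0519  1.116  -0.5926]
[326.7678  80.5432] 2868 ((325.55877685546875, 76.79278564453125), (47.76885986328125, 110.29521179199219), 87.39744567871094)
[324.9727 204.2857] 1757 ((325.0, 204.5), (41.0, 42.0), 90.0)
call
8 x 0.005, 0.016, 0.288, -0.009, 0.004, -0.002 1
```

Small offset to correct; descend and close.

Call:
{"name": "jog_arm", "arguments": {"moves": [0.005,0.016,0.08,-0.009,0.004,-0.002,1,0.005,0.016,0.15,-0.009,0.004,-0.002,1,0.005,0.016,0.2,-0.009,0.004,-0.002,1,0.005,0.016,0.24,-0.009,0.004,-0.002,1,0.005,0.016,0.265,-0.009,0.004,-0.002,1,0.005,0.016,0.28,-0.009,0.004,-0.002,1,0.005,0.016,0.288,-0.009,0.004,-0.002,1,0.005,0.016,0.288,-0.009,0.004,-0.002,1]}}

```text
time: 44.15
position: [0.4482, 0.0617, 0.072]
tool_rot: [-2.626, -1.558, -0.207]
ft_force: [0.9, 0.3, -0.4]
grip_width: 0.999
grip_force: 0.0
```

Call:
{"name": "jog_arm", "arguments": {"moves": [0,0,0,0,0,0,-1,0,0,0,0,0,0,-1,0,0,0,0,0,0,-1,0,0,0,0,0,0,-1,0,0,0,0,0,0,-1,0,0,0,0,0,0,-1,0,0,0,0,0,0,-1,0,0,0,0,0,0,-1], "newtons": 45}}

```text
time: 45.15
position: [0.4482, 0.0616, 0.0719]
tool_rot: [-2.627, -1.558, -0.207]
ft_force: [-0.7, -0.0, 0.0]
grip_width: 0.496
grip_force: 45.0
```

```bash
python3 - <<'E'
from h import *
st(); pr(lane(.022,.0105))
r=Rt(LPSI,9)
plan([[(8,lane(.022,.13),r,-1)],[(8,(.48,-.10,.22),Rt(15),-1)],[(8,bay(2,-.022-.055,.07),Rt(CY),-1)]])
E
```

```text
t 45.15 p [0.4482 0.0616 0.0719] yaw 61.36444116769568 tilt 9.006851217921808 f [-0.6614 -0.0347  0.0488] w 0.043172572876562613 44.99431908130646 q [-0.6145 -0.0431  0.5213  2.1869 -0.1384  0.9089 -0.5119]
[0.4483 0.0615 0.0718]
call
8 x 0.000, 0.000, -0.398, -0.001, -0.000, 0.001 -1 
call
8 x -0.339, 0.351, -0.155, -0.061, -0.142, 0.770 -1 
call
8 x -0.233, 0.538, 0.333, 0.000, 0.000, 0.585 -1
```

Call:
{"name": "jog_arm", "arguments": {"moves": [0,0,-0.05,0,0,0,-1,0,0,-0.12,0,0,0,-1,0,0,-0.2,0,0,0,-1,0,0,-0.3,0,0,0,-1,0,0,-0.398,0,0,0,-1,0,0,-0.398,0,0,0,-1,0,0,-0.398,0,0,0,-1,0,0,-0.398,0,0,0,-1]}}

```text
time: 46.15
position: [0.4382, 0.0452, 0.1883]
tool_rot: [-2.626, -1.558, -0.202]
ft_force: [-1.2, -0.2, -1.7]
grip_width: 0.495
grip_force: 45.0
```

Call:
{"name": "jog_arm", "arguments": {"moves": [-0.339,0.351,-0.155,-0.061,-0.142,0.77,-1,-0.339,0.351,-0.155,-0.061,-0.142,0.77,-1,-0.339,0.351,-0.155,-0.061,-0.142,0.77,-1,-0.339,0.351,-0.155,-0.061,-0.142,0.77,-1,-0.339,0.351,-0.155,-0.061,-0.142,0.77,-1,-0.339,0.351,-0.155,-0.061,-0.142,0.77,-1,-0.339,0.351,-0.155,-0.061,-0.142,0.77,-1,-0.339,0.351,-0.155,-0.061,-0.142,0.77,-1]}}

```text
time: 47.15
position: [0.4798, -0.0998, 0.2195]
tool_rot: [-3.114, -0.413, 0.001]
ft_force: [-0.5, -0.6, -2.4]
grip_width: 0.501
grip_force: 45.0
```

Call:
{"name": "jog_arm", "arguments": {"moves": [-0.233,0.538,0.333,0,0,0.585,-1,-0.233,0.538,0.333,0,0,0.585,-1,-0.233,0.538,0.333,0,0,0.585,-1,-0.233,0.538,0.333,0,0,0.585,-1,-0.233,0.538,0.333,0,0,0.585,-1,-0.233,0.538,0.333,0,0,0.585,-1,-0.233,0.538,0.333,0,0,0.585,-1,-0.233,0.538,0.333,0,0,0.585,-1]}}

```text
time: 48.15
position: [0.4552, -0.2728, 0.1204]
tool_rot: [-3.094, 0.543, -0.001]
ft_force: [-1.8, 0.4, -2.6]
grip_width: 0.497
grip_force: 45.0
```

```bash
python3 - <<'E'
from h import *
st(); w=snap('wrist','w13.png')
for b in blobs(w,*YEL,amin=200,roi=(150,0,520,260)): pr('Y',b[0],b[1],b[2])
im=snap('top')
for b in blobs(im,*YEL,roi=(200,200,340,290),amin=40): pr('topY',b[0],b[1])
plan([[(5,bay(2,-.077,.0125),Rt(CY),-1)]])
E
```

```text
t 48.15 p [ 0.4552 -0.2728  0.1204] yaw -19.899822764231565 tilt 0.04123313103171588 f [-1.8356  0.352  -2.5617] w 0.04325523461352337 44.994707107543945 q [-0.2314  0.1761  0.7949  1.8988 -0.14    1.1221 -1.3014]
Y [178.5076 125.5417] 2701 ((178.5, 125.5), (53.0, 55.0), 90.0)
Y [318.4769 246.4375] 1449 ((317.5, 246.0), (26.0, 63.0), 90.0)
topY [276.6    237.5167] 120
topY [301.9787 252.156 ] 141
call
5 x -0.001, 0.003, 0.192, -0.000, -0.000, 0.002 -1
```

Call:
{"name": "jog_arm", "arguments": {"moves": [0,0.003,0.06,0,0,0.002,-1,0,0.003,0.12,0,0,0.002,-1,0,0.003,0.16,0,0,0.002,-1,0,0.003,0.183,0,0,0.002,-1,0,0.003,0.192,0,0,0.002,-1,0,0.003,0.192,0,0,0.002,-1,0.02,0.003,0.192,0,0,0.002,-1,0.04,0.003,0.192,0,0,0.002,-1]}}

```text
time: 49.25
position: [0.4663, -0.279, 0.0627]
tool_rot: [3.093, -0.549, 0.001]
ft_force: [-0.4, 0.7, -1.2]
grip_width: 0.497
grip_force: 45.0
```

Call:
{"name": "jog_arm", "arguments": {"moves": [0.02,0,0,0,0,0,-1,0.04,0,0,0,0,0,-1,0.06,0,0,0,0,0,-1,0.08,0,0,0,0,0,-1,0.1,0,0,0,0,0,-1,0.115,0,0,0,0,0,-1,0.125,0,0,0,0,0,-1,0.13,0,0,0,0,0,-1]}}

```text
time: 50.25
position: [0.5021, -0.2922, 0.0622]
tool_rot: [3.093, -0.55, -0.001]
ft_force: [0.4, 0.2, -2.5]
grip_width: 0.495
grip_force: 45.0
```

Call:
{"name": "jog_arm", "arguments": {"moves": [0.006,0,0,0,0,0,-1,0.012,0,0,0,0,0,-1,0.018,0,0,0,0,0,-1,0.023,0,0,0,0,0,-1,0.027,0,0,0,0,0,-1,0.03,0,0,0,0,0,-1,0.03,0,0,0,0,0,-1,0.03,0,0,0,0,0,-1]}}

```text
time: 51.25
position: [0.5091, -0.2948, 0.0618]
tool_rot: [-3.092, 0.55, 0.005]
ft_force: [-4.9, 2.2, -0.5]
grip_width: 0.499
grip_force: 45.0
```

```bash
python3 -c "
from h import *
ins(2)"
```

```text
t 51.25 p [ 0.5091 -0.2948  0.0618] yaw -20.15719247518144 tilt -0.19183637025548383 f [-4.9361  2.1658 -0.4885] w 0.04344860678032575 44.991631507873535 q [-0.1326  0.3963  0.7407  1.8081 -0.3031  1.0576 -1.2013]
x -0.01831085542805844 lat -0.0007397557374494478 fx -5.379780220378707
```

Call:
{"name": "jog_arm", "arguments": {"moves": [0.008,0,0,0,0,0,-1,0.008,0,0,0,0,0,0.4,0.008,0,0,0,0,0,0.4,0.008,0,0,0,0,0,0.4,0.008,0,-0.1,0,0,0,0.4,0,0,-0.25,0,0,0,0.4,0,0,-0.4,0,0,0,0.4,0,0,-0.5,0,0,0,0.4]}}

```text
time: 52.25
position: [0.5124, -0.2961, 0.2155]
tool_rot: [3.092, -0.55, 0.009]
ft_force: [0.6, 0.6, -0.5]
grip_width: 0.702
grip_force: 0.0
```

```bash
python3 - <<'E'
from h import *
st(); w=snap('wrist','w14.png')
for b in blobs(w,*RED,amin=30): pr(b[0],b[1],onz(w,[b[0]],.0545))
for b in blobs(w,*YEL,amin=200,roi=(100,60,520,260)): pr('Y',b[0],b[1],onz(w,[b[0]],.071))
im=snap('top')
for b in blobs(im,*YEL,roi=(200,200,340,290),amin=40): pr('topY',b[0],b[1])
r=Rt(LPSI,9)
plan([[(8,(.48,-.10,.25),Rt(20),1)],[(8,lane(.022,.10),r,1)]])
E
```

```text
t 52.25 p [ 0.5124 -0.2961  0.2155] yaw -20.156195824198527 tilt 0.3367636446787677 f [ 0.5734  0.6107 -0.4554] w 0.061064151366164124 0.0 q [-0.1992  0.2425  0.8006  1.6424 -0.1801  1.3266 -1.2931]
[58.7488 45.6792] 1724 [[ 0.6985 -0.1281  0.0545]]
[107.956   54.9688] 1568 [[ 0.6773 -0.1639  0.0545]]
[144.2083 215.4097] 288 [[ 0.5365 -0.1254  0.0545]]
[230.7057 215.5177] 282 [[ 0.5076 -0.204   0.0545]]
[316.6259 215.7122] 278 [[ 0.4787 -0.282   0.0545]]
[403.2671 215.411 ] 292 [[ 0.45   -0.3609  0.0545]]
Y [124.837   85.7575] 1196 [[ 0.6463 -0.1733  0.071 ]]
Y [130.7579 187.657 ] 1169 [[ 0.5665 -0.1363  0.071 ]]
Y [223.6917 187.9853] 1158 [[ 0.5374 -0.2146  0.071 ]]
Y [317.7569 187.9862] 1156 [[ 0.5083 -0.294   0.071 ]]
topY [276.5882 237.4958] 119
topY [302.0143 252.1786] 140
call
8 x -0.330, -0.578, -0.113, 0.003, -0.009, -0.669 1 
call
8 x 0.050, -0.511, 0.299, 0.054, 0.143, -0.687 1
```

Call:
{"name": "jog_arm", "arguments": {"moves": [-0.33,-0.578,-0.113,0.003,-0.009,-0.669,1,-0.33,-0.578,-0.113,0.003,-0.009,-0.669,1,-0.33,-0.578,-0.113,0.003,-0.009,-0.669,1,-0.33,-0.578,-0.113,0.003,-0.009,-0.669,1,-0.33,-0.578,-0.113,0.003,-0.009,-0.669,1,-0.33,-0.578,-0.113,0.003,-0.009,-0.669,1,-0.33,-0.578,-0.113,0.003,-0.009,-0.669,1,-0.33,-0.578,-0.113,0.003,-0.009,-0.669,1]}}

```text
time: 53.35
position: [0.4773, -0.0994, 0.2458]
tool_rot: [-3.09, -0.541, 0.015]
ft_force: [-0.4, 0.0, 0.4]
grip_width: 0.998
grip_force: 0.0
```

Call:
{"name": "jog_arm", "arguments": {"moves": [0.05,-0.511,0.299,0.054,0.143,-0.687,1,0.05,-0.511,0.299,0.054,0.143,-0.687,1,0.05,-0.511,0.299,0.054,0.143,-0.687,1,0.05,-0.511,0.299,0.054,0.143,-0.687,1,0.05,-0.511,0.299,0.054,0.143,-0.687,1,0.05,-0.511,0.299,0.054,0.143,-0.687,1,0.05,-0.511,0.299,0.054,0.143,-0.687,1,0.05,-0.511,0.299,0.054,0.143,-0.687,1]}}

```text
time: 54.35
position: [0.4384, 0.0509, 0.1574]
tool_rot: [-2.624, -1.551, -0.196]
ft_force: [0.6, 0.5, 0.4]
grip_width: 1.0
grip_force: 0.0
```

```bash
python3 - <<'E'
from h import *
st(); w=snap('wrist','w15.png')
for b in blobs(w,*YEL,amin=200,roi=(230,0,420,260)): pr(b[0],b[1],b[2])
r=Rt(LPSI,9)
plan([[(8,lane(.022,.0105),r,1)]])
E
```

```text
t 54.35 p [0.4384 0.0509 0.1574] yaw 61.13706051512227 tilt 8.855014783837257 f [0.6265 0.5277 0.3525] w 0.08702539417628312 0.0 q [-0.6388 -0.1836  0.5273  2.1041 -0.0439  1.1151 -0.6003]
[325.1552  84.4399] 2178 ((324.9999694824219, 83.99999237060547), (109.99998474121094, 19.999996185302734), -0.0)
[324.     204.9804] 1737 ((324.0, 205.0), (40.0, 42.0), 90.0)
call
8 x 0.003, 0.015, 0.289, -0.009, 0.002, -0.002 1
```

Call:
{"name": "jog_arm", "arguments": {"moves": [0.003,0.015,0.08,-0.009,0.002,-0.002,1,0.003,0.015,0.15,-0.009,0.002,-0.002,1,0.003,0.015,0.2,-0.009,0.002,-0.002,1,0.003,0.015,0.24,-0.009,0.002,-0.002,1,0.003,0.015,0.265,-0.009,0.002,-0.002,1,0.003,0.015,0.28,-0.009,0.002,-0.002,1,0.003,0.015,0.289,-0.009,0.002,-0.002,1,0.003,0.015,0.289,-0.009,0.002,-0.002,1]}}

```text
time: 55.4
position: [0.4483, 0.0618, 0.0718]
tool_rot: [-2.627, -1.558, -0.206]
ft_force: [0.8, -0.4, -0.5]
grip_width: 1.007
grip_force: 0.0
```

Call:
{"name": "jog_arm", "arguments": {"moves": [0,0,0,0,0,0,-1,0,0,0,0,0,0,-1,0,0,0,0,0,0,-1,0,0,0,0,0,0,-1,0,0,0,0,0,0,-1,0,0,0,0,0,0,-1,0,0,0,0,0,0,-1,0,0,0,0,0,0,-1], "newtons": 45}}

```text
time: 56.4
position: [0.4482, 0.0618, 0.0717]
tool_rot: [-2.627, -1.558, -0.206]
ft_force: [-0.4, -0.4, -0.4]
grip_width: 0.498
grip_force: 45.0
```

```bash
python3 - <<'E'
from h import *
st(); pr(lane(.022,.0105))
r=Rt(LPSI,9)
plan([[(8,lane(.022,.13),r,-1)],[(8,(.46,-.15,.22),Rt(15),-1)],[(8,bay(3,-.022-.055,.07),Rt(CY),-1)]])
E
```

```text
t 56.4 p [0.4482 0.0618 0.0717] yaw 61.33019520177344 tilt 8.978885885150467 f [-0.3546 -0.4272 -0.3945] w 0.04331509015122137 44.998122453689575 q [-0.6535 -0.045   0.5592  2.188  -0.1345  0.9083 -0.5157]
[0.4483 0.0615 0.0718]
call
8 x -0.001, 0.001, -0.399, -0.000, 0.000, 0.000 -1 
call
8 x -0.515, 0.373, -0.183, -0.061, -0.142, 0.770 -1 
call
8 x -0.286, 0.622, 0.333, 0.000, 0.000, 0.585 -1
```

Call:
{"name": "jog_arm", "arguments": {"moves": [0,0,-0.05,0,0,0,-1,0,0,-0.12,0,0,0,-1,0,0,-0.2,0,0,0,-1,0,0,-0.3,0,0,0,-1,0,0,-0.398,0,0,0,-1,0,0,-0.398,0,0,0,-1,0,0,-0.398,0,0,0,-1,0,0,-0.398,0,0,0,-1]}}

```text
time: 57.4
position: [0.4383, 0.0453, 0.1883]
tool_rot: [-2.627, -1.558, -0.202]
ft_force: [-0.7, -0.6, -2.0]
grip_width: 0.5
grip_force: 45.0
```

Call:
{"name": "jog_arm", "arguments": {"moves": [-0.515,0.373,-0.183,-0.061,-0.142,0.77,-1,-0.515,0.373,-0.183,-0.061,-0.142,0.77,-1,-0.515,0.373,-0.183,-0.061,-0.142,0.77,-1,-0.515,0.373,-0.183,-0.061,-0.142,0.77,-1,-0.515,0.373,-0.183,-0.061,-0.142,0.77,-1,-0.515,0.373,-0.183,-0.061,-0.142,0.77,-1,-0.515,0.373,-0.183,-0.061,-0.142,0.77,-1,-0.515,0.373,-0.183,-0.061,-0.142,0.77,-1]}}

```text
time: 58.4
position: [0.4599, -0.1495, 0.2195]
tool_rot: [3.114, 0.412, -0.001]
ft_force: [0.2, 1.2, -2.1]
grip_width: 0.501
grip_force: 45.0
```

Call:
{"name": "jog_arm", "arguments": {"moves": [-0.286,0.622,0.333,0,0,0.585,-1,-0.286,0.622,0.333,0,0,0.585,-1,-0.286,0.622,0.333,0,0,0.585,-1,-0.286,0.622,0.333,0,0,0.585,-1,-0.286,0.622,0.333,0,0,0.585,-1,-0.286,0.622,0.333,0,0,0.585,-1,-0.286,0.622,0.333,0,0,0.585,-1,-0.286,0.622,0.333,0,0,0.585,-1]}}

```text
time: 59.4
position: [0.4267, -0.3511, 0.1204]
tool_rot: [-3.094, 0.544, -0.002]
ft_force: [0.0, 0.4, -1.6]
grip_width: 0.501
grip_force: 45.0
```

```bash
python3 - <<'E'
from h import *
st(); w=snap('wrist','w16.png')
for b in blobs(w,*YEL,amin=200,roi=(150,0,520,260)): pr('Y',b[0],b[1],b[2])
plan([[(5,bay(3,-.077,.0125),Rt(CY),-1)]])
E
```

```text
t 59.4 p [ 0.4267 -0.3511  0.1204] yaw -19.92574734929859 tilt 0.06407573325867218 f [ 0.0128  0.3599 -1.6445] w 0.04359436842314993 44.99795079231262 q [-0.1412  0.2565  0.8959  1.85   -0.2208  1.1377 -1.0864]
Y [180.1105 125.3172] 2733 ((179.5, 125.5), (53.0, 55.0), 90.0)
Y [317.939  246.6543] 1458 ((317.5, 246.0), (26.0, 63.0), 90.0)
call
5 x -0.002, 0.004, 0.193, -0.000, -0.001, 0.002 -1
```

Call:
{"name": "jog_arm", "arguments": {"moves": [0,0.006,0.06,0,0,0.002,-1,0,0.006,0.12,0,0,0.002,-1,0,0.006,0.16,0,0,0.002,-1,0,0.006,0.183,0,0,0.002,-1,0,0.006,0.192,0,0,0.002,-1,0,0.006,0.192,0,0,0.002,-1,0.02,0.006,0.192,0,0,0.002,-1,0.04,0.006,0.192,0,0,0.002,-1]}}

```text
time: 60.45
position: [0.4372, -0.3583, 0.0628]
tool_rot: [3.092, -0.55, 0.001]
ft_force: [0.8, -0.4, -1.2]
grip_width: 0.499
grip_force: 45.0
```

Call:
{"name": "jog_arm", "arguments": {"moves": [0.02,0,0,0,0,0,-1,0.04,0,0,0,0,0,-1,0.06,0,0,0,0,0,-1,0.08,0,0,0,0,0,-1,0.1,0,0,0,0,0,-1,0.115,0,0,0,0,0,-1,0.125,0,0,0,0,0,-1,0.13,0,0,0,0,0,-1]}}

```text
time: 61.45
position: [0.4729, -0.3715, 0.0623]
tool_rot: [3.092, -0.551, -0.001]
ft_force: [-0.3, -0.3, -1.3]
grip_width: 0.496
grip_force: 45.0
```

Call:
{"name": "jog_arm", "arguments": {"moves": [0.006,0,0,0,0,0,-1,0.012,0,0,0,0,0,-1,0.018,0,0,0,0,0,-1,0.023,0,0,0,0,0,-1,0.027,0,0,0,0,0,-1,0.03,0,0,0,0,0,-1,0.03,0,0,0,0,0,-1,0.03,0,0,0,0,0,-1]}}

```text
time: 62.45
position: [0.4801, -0.3742, 0.0619]
tool_rot: [-3.093, 0.551, 0.004]
ft_force: [-4.4, 2.2, 0.8]
grip_width: 0.499
grip_force: 45.1
```

```bash
python3 -c "
from h import *
ins(3)"
```

```text
t 62.45 p [ 0.4801 -0.3742  0.0619] yaw -20.20224101831357 tilt -0.15275134073294003 f [-4.4406  2.203   0.8288] w 0.0433887816756051 45.056024202058325 q [-0.0329  0.4648  0.8155  1.7586 -0.3767  1.0851 -1.0134]
x -0.018233674952946716 lat -0.0017213121397674832 fx -4.927247130076558
```

Call:
{"name": "jog_arm", "arguments": {"moves": [0.008,0,0,0,0,0,-1,0.008,0,0,0,0,0,0.4,0.008,0,0,0,0,0,0.4,0.008,0,0,0,0,0,0.4,0.008,0,-0.1,0,0,0,0.4,0,0,-0.25,0,0,0,0.4,0,0,-0.4,0,0,0,0.4,0,0,-0.5,0,0,0,0.4]}}

```text
time: 63.45
position: [0.4831, -0.3757, 0.2156]
tool_rot: [3.09, -0.55, 0.009]
ft_force: [-0.3, -0.1, -1.1]
grip_width: 0.703
grip_force: 0.0
```

```bash
python3 - <<'E'
from h import *
st(); w=snap('wrist','w17.png')
for b in blobs(w,*RED,amin=30): pr(b[0],b[1],onz(w,[b[0]],.0545))
for b in blobs(w,*YEL,amin=200,roi=(0,60,520,260)): pr('Y',b[0],b[1],onz(w,[b[0]],.071))
plan([[(8,(.53,-.28,.28),Rt(36),0.4)],[(8,(.59,-.22,.28),Rt(94),.4)],[(8,(.6615,-.1825,.23),Rt(150),.4)]])
E
```

```text
t 63.45 p [ 0.4831 -0.3757  0.2156] yaw -20.193452809926843 tilt 0.3455446076369723 f [-0.2981 -0.107  -1.1056] w 0.06113299643181191 0.0 q [-0.1027  0.3182  0.8921  1.5943 -0.2537  1.3444 -1.1025]
[ 57.1632 215.7361] 288 [[ 0.5362 -0.1261  0.0545]]
[143.172  215.6631] 279 [[ 0.5075 -0.2043  0.0545]]
[229.5986 215.4613] 284 [[ 0.4787 -0.2828  0.0545]]
[315.6123 215.663 ] 276 [[ 0.4497 -0.3609  0.0545]]
[223.7048 339.6   ] 105 [[ 0.3524 -0.2197  0.0545]]
Y [13.1161 81.3517] 887 [[ 0.6523 -0.1678  0.071 ]]
Y [494.1861  91.0074] 403 [[ 0.5065 -0.5415  0.071 ]]
Y [222.7918 187.7341] 1177 [[ 0.5087 -0.2938  0.071 ]]
Y [317.1481 187.8502] 1148 [[ 0.4792 -0.3733  0.071 ]]
Y [ 36.0009 188.2079] 1169 [[ 0.5664 -0.136   0.071 ]]
Y [128.7784 188.2362] 1160 [[ 0.5375 -0.2143  0.071 ]]
Y [511.8584 201.7025] 353 [[ 0.4057 -0.5352  0.071 ]]
call
8 x 0.033, -0.355, -0.203, 0.007, -0.009, -0.937 0.4 
call
8 x 0.279, -0.044, 0.000, 0.000, 0.000, -0.967 0.4 
call
8 x 0.108, 0.246, 0.167, 0.000, 0.000, -0.933 0.4
```

Call:
{"name": "jog_arm", "arguments": {"moves": [0.033,-0.355,-0.203,0.007,-0.009,-0.937,0.4,0.033,-0.355,-0.203,0.007,-0.009,-0.937,0.4,0.033,-0.355,-0.203,0.007,-0.009,-0.937,0.4,0.033,-0.355,-0.203,0.007,-0.009,-0.937,0.4,0.033,-0.355,-0.203,0.007,-0.009,-0.937,0.4,0.033,-0.355,-0.203,0.007,-0.009,-0.937,0.4,0.033,-0.355,-0.203,0.007,-0.009,-0.937,0.4,0.033,-0.355,-0.203,0.007,-0.009,-0.937,0.4]}}

```text
time: 64.5
position: [0.5279, -0.2781, 0.2733]
tool_rot: [-2.981, -0.968, 0.011]
ft_force: [0.3, 0.1, -0.0]
grip_width: 0.705
grip_force: 0.0
```

Call:
{"name": "jog_arm", "arguments": {"moves": [0.279,-0.044,0,0,0,-0.967,0.4,0.279,-0.044,0,0,0,-0.967,0.4,0.279,-0.044,0,0,0,-0.967,0.4,0.279,-0.044,0,0,0,-0.967,0.4,0.279,-0.044,0,0,0,-0.967,0.4,0.279,-0.044,0,0,0,-0.967,0.4,0.279,-0.044,0,0,0,-0.967,0.4,0.279,-0.044,0,0,0,-0.967,0.4]}}

```text
time: 65.5
position: [0.5875, -0.218, 0.2728]
tool_rot: [-2.136, -2.289, 0.005]
ft_force: [0.7, 0.7, 0.5]
grip_width: 0.702
grip_force: 0.0
```

Call:
{"name": "jog_arm", "arguments": {"moves": [0.108,0.246,0.167,0,0,-0.933,0.4,0.108,0.246,0.167,0,0,-0.933,0.4,0.108,0.246,0.167,0,0,-0.933,0.4,0.108,0.246,0.167,0,0,-0.933,0.4,0.108,0.246,0.167,0,0,-0.933,0.4,0.108,0.246,0.167,0,0,-0.933,0.4,0.108,0.246,0.167,0,0,-0.933,0.4,0.108,0.246,0.167,0,0,-0.933,0.4]}}

```text
time: 66.5
position: [0.6582, -0.1802, 0.2221]
tool_rot: [-0.811, -3.023, -0.003]
ft_force: [-0.1, 0.1, -0.8]
grip_width: 0.7
grip_force: 0.0
```

```bash
python3 - <<'E'
from h import *
st(); im=snap('top'); w=snap('wrist')
a=cv2.resize(im['pixels'][190:300,130:300],(680,440),interpolation=cv2.INTER_CUBIC)
cv2.imwrite('pics/c18.png',np.hstack([a[:300,:400],w['pixels'][80:380,120:520]])[:,:,::-1])
p=(.6615,-.1825); r=Rt(159.5)
plan([[(4,(*p,.16),r,.4),(4,(*p,.127),r,.4)]])
E
```

```text
t 66.5 p [ 0.6582 -0.1802  0.2221] yaw 149.96237106271846 tilt 0.6546773985533693 f [-0.1471  0.0639 -0.8213] w 0.06093272943260114 0.0 q [-0.0323  0.4096  0.3615  1.3617 -0.145   1.4072  1.3735]
call
4 x -0.016, -0.001, 0.207, 0.000, -0.011, -0.158 0.4 
4 x -0.017, -0.001, 0.317, 0.000, -0.011, -0.158 0.4
```

View pics/c18.png

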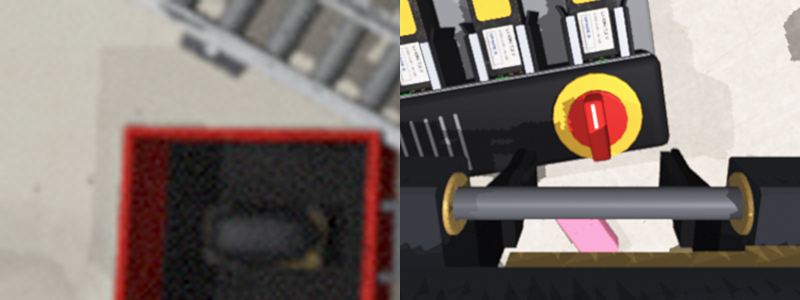

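Call:
{"name": "jog_arm", "arguments": {"moves": [-0.016,0,0.05,0,-0.011,-0.158,0.4,-0.016,0,0.1,0,-0.011,-0.158,0.4,-0.016,0,0.16,0,-0.011,-0.158,0.4,-0.016,0,0.21,0,-0.011,-0.158,0.4,-0.016,0,0.26,0,-0.011,-0.158,0.4,-0.016,0,0.3,0,-0.011,-0.158,0.4,-0.016,0,0.317,0,-0.011,-0.158,0.4,-0.016,0,0.317,0,-0.011,-0.158,0.4]}}

```text
time: 67.6
position: [0.6613, -0.1821, 0.1268]
tool_rot: [-0.559, -3.091, -0.0]
ft_force: [0.1, 0.6, -0.2]
grip_width: 0.7
grip_force: 0.0
```

Call:
{"name": "jog_arm", "arguments": {"moves": [0,0,0,0,0,0,-1,0,0,0,0,0,0,-1,0,0,0,0,0,0,-1,0,0,0,0,0,0,-1,0,0,0,0,0,0,-1,0,0,0,0,0,0,-1,0,0,0,0,0,0,-1,0,0,0,0,0,0,-1], "newtons": 15}}

```text
time: 68.6
position: [0.6612, -0.1825, 0.127]
tool_rot: [-0.559, -3.091, 0.0]
ft_force: [-1.7, -0.9, -0.9]
grip_width: 0.163
grip_force: 15.0
```

```bash
python3 -c "
from h import *
st()"
```

```text
t 68.6 p [ 0.6612 -0.1825  0.127 ] yaw 159.49473931616365 tilt 0.0032689590404669845 f [-1.6889 -0.9263 -0.8722] w 0.014139974771412602 15.000049533555284 q [-0.0085  0.4613  0.3228  1.4804 -0.1504  1.2245  1.5468]
```

Call:
{"name": "jog_arm", "arguments": {"moves": [0,0,0,0,0,0.11,-1,0,0,0,0,0,0.22,-1,0,0,0,0,0,0.33,-1,0,0,0,0,0,0.44,-1,0,0,0,0,0,0.55,-1,0,0,0,0,0,0.66,-1,0,0,0,0,0,0.75,-1,0,0,0,0,0,0.75,-1]}}

```text
time: 69.6
position: [0.6615, -0.1822, 0.127]
tool_rot: [1.698, 2.643, 0.0]
ft_force: [-0.1, -1.1, 0.9]
grip_width: 0.161
grip_force: 15.0
```

Call:
{"name": "jog_arm", "arguments": {"moves": [0,0,0,0,0,0.11,-1,0,0,0,0,0,0.22,-1,0,0,0,0,0,0.33,-1,0,0,0,0,0,0.44,-1,0,0,0,0,0,0.55,-1,0,0,0,0,0,0.66,-1,0,0,0,0,0,0.74,-1,0,0,0,0,0,0.74,-1]}}

```text
time: 70.6
position: [0.6619, -0.1823, 0.1271]
tool_rot: [2.569, 1.807, 0.001]
ft_force: [1.5, -0.7, -0.9]
grip_width: 0.159
grip_force: 15.0
```

```bash
python3 -c "
from h import *
st(); print(ctrl.get_state()['torque'])"
```

```text
t 70.6 p [ 0.6619 -0.1823  0.1271] yaw 70.25030927485732 tilt 0.005107492804100366 f [ 1.5288 -0.7373 -0.9106] w 0.013811334908364004 15.000389877241105 q [-0.2117  0.5053  0.6089  1.4883 -0.2972  1.2399  0.0902]
[-0.4649 -0.3661 -0.0096]
```

Turned on. Release, rise clear, and look once more.

Call:
{"name": "jog_arm", "arguments": {"moves": [0,0,0,0,0,0,0.3,0,0,0,0,0,0,0.3,0,0,0,0,0,0,0.3,0,0,0,0,0,0,0.3,0,0,-0.1,0,0,0,0.3,0,0,-0.25,0,0,0,0.3,0,0,-0.4,0,0,0,0.3,0,0,-0.4,0,0,0,0.3]}}

```text
time: 71.6
position: [0.6633, -0.1833, 0.252]
tool_rot: [2.567, 1.801, 0.009]
ft_force: [-0.1, 0.3, 0.6]
grip_width: 0.649
grip_force: 0.0
```

Call:
{"name": "jog_arm", "arguments": {"moves": [0.5,-0.2,-0.1,0,0,0,0.3,0.5,-0.2,-0.1,0,0,0,0.3,0.5,-0.2,-0.1,0,0,0,0.3,0.5,-0.2,-0.1,0,0,0,0.3,0.5,-0.2,-0.1,0,0,0,0.3,0.5,-0.2,-0.1,0,0,0,0.3,0.5,-0.2,-0.1,0,0,0,0.3,0.5,-0.2,-0.1,0,0,0,0.3]}}

```text
time: 72.6
position: [0.6559, -0.0216, 0.2769]
tool_rot: [-2.573, -1.803, 0.0]
ft_force: [1.2, 0.3, 0.5]
grip_width: 0.649
grip_force: 0.0
```

```bash
python3 - <<'E'
from h import *
st(); im=snap('top')
cv2.imwrite('pics/c20.png',cv2.resize(im['pixels'][130:290,140:500],(792,352),interpolation=cv2.INTER_CUBIC)[:,:,::-1])
E
```

```text
t 72.6 p [ 0.6559 -0.0216  0.2769] yaw 70.03544311398498 tilt -0.001124346700561448 f [1.1956 0.3264 0.5172] w 0.05642147461816197 0.0 q [-0.4563  0.3492  0.5998  1.3693 -0.1952  1.4821 -0.2161]
```

View pics/c20.png

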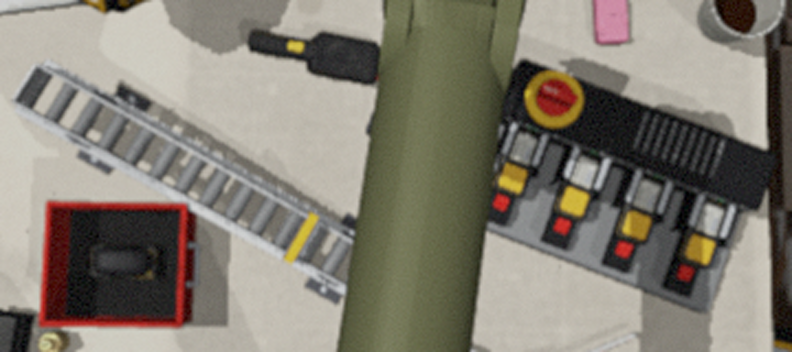

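The picture shows the swollen pack in the box at (120,262). All four packs are home, with red catches showing behind them at (500,205) to (685,272). The isolator bar at (553,98) is across the charger, and the scanner has not moved.

```bash
python3 -c "
from bench import ctrl
print(ctrl.close_job())"
```

```text
the job is handed in; nothing more can be done
None
```

The job is handed in, with no verdict shown: the swollen pack is in the red box, all four good packs are home with their catches up, the isolator is back on, and the scanner was not touched.

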